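# Press a drill bush home in a jig block

## Task

Press the steel drill bush fully home into the drilling-jig block on the small hand press. First swing the toggle clamp's handle right down so that its pad clamps the block, then flip the press's safety catch off the disc, and only then pull the ball-ended lever down until the ram has pushed the bush flush. Finish with the gripper still holding the lever's ball down so that the ram stays pressed on the bush, and leave the other things on the table where they are.

Things in the scene. Friction and masses are not known exactly. Their poses are not given: they have to be found in the camera images.
- press_station: hand press on a plywood board (180 x 300 x 20 mm), fixed to the table, turned up to 0.15 rad. Origin: board's underside, 20 mm behind the ram's axis; x to the back (away from the robot), y to the left, z up. Points below 'in S' are mm in this frame. Lever on the right (-y) side of the press head, safety catch and its disc on the left (+y) side, toggle clamp at the board's left end.
- clamp_handle (a joint): toggle clamp's handle, rad: 0 = open (upright, clamp arm raised), 1.68 = clamped (swung outward to the left (+y) and down to its stop, 2 degrees above horizontal). Past 1.5 it is over centre and stays shut by itself; a few N at the grip are enough (stiff hinge 0.05 N m, pad spring up to 10 N). Turns about S's x axis through clamp_hinge.
- clamp_grip (a point): middle of the black rubber sleeve on the clamp handle (sleeve 17 mm in diameter, 52 mm long, along the handle), 72 mm from clamp_hinge. In S it moves in the plane x = -20 about clamp_hinge: start y 182, z 131; clamped y 264, z 62.
- clamp_hinge (a point): hinge of the clamp handle, fixed, at (-20, 192, 60) in S; axis along S's x.
- clamp_pad: black rubber pad 18 mm in diameter under the tip of the clamp arm; origin at the centre of its underside. Open it hovers about 24 mm above the left end of the block; clamped it presses on the block's top.
- safety_catch (a joint): flip-over safety catch (pawl with a stem and small steel ball), rad: 0 = engaged (strut in front of the step on the disc, blocks the lever; ball leans back, away from the robot), 1.25 = flipped clear (ball leans forward, to the robot). Turns about S's y axis at catch_hinge; gravity holds it at either end, tips over by itself beyond about 0.85; under 2 N at the ball.
- catch_ball (a point): centre of the catch's ball, 18 mm in diameter, on an 8 mm stem 45 mm from catch_hinge; start (-12, 45, 289) in S, flipped (-65, 45, 288). The space behind the ball (towards +x) is free above z 250.
- catch_hinge (a point): pivot of the catch, fixed, at (-38, 45, 252) in S; axis along S's y.
- press_lever (a joint): press lever, rad: 0 = up, grows as the ball is pulled forward (to the robot) and down. A spring lifts it when let go (3 N at the ball when up, 5 to 6 N down; the bush takes 4 N more). Engaged catch blocks it at 0.05 to 0.12. Drives the ram down 22 mm per rad: meets the bush at 0.27 to 0.41, the block's top (bush flush) at about 0.91, and goes no farther.
- lever_ball: black ball on the end of the lever, 34 mm in diameter; origin at its centre, 160 mm from lever_hinge. It spins freely on the 12 mm rod, which joins it from the hinge side. It moves in S's plane y = -53: start (-100, -53, 313), with the bush flush about (-145, -53, 180). Force on it beyond spring and bush acts 7 times over at the ram; 10 to 20 N in all holds the ram firmly down.
- lever_hinge (a point): point of the lever's shaft axis in the ball's plane, fixed, at (13, -53, 200) in S; axis along S's y.
- press_ram: steel ram moved by the lever; origin at the centre of its round nose's lower face (26 mm in diameter), start (-20, 0, 95) in S, 20 mm above the block; its top at z 275. Grey press head round it: x -45..87, y -30..30, z 164..240 in S; column behind: x 35..87.
- jig_block: the jig block, a square softwood bar 50 x 200 x 50 mm lying loose along S's y on the press bed, against a fence and an end stop; origin at the centre of its underside (z 25 in S; top at z 75.5). It already has one flush bush; the other stands proud under the ram.
- drill_bush (a joint): the steel drill bush (16 mm in diameter) under the ram, m: 0 = 14 mm proud of the block, 0.014 = flush. It starts 11 to 14 mm proud and sits tight (25 N to push).
- bush_top (a point): centre of the bush's top face.
- wax_pot: bystander: round white pot, 90 mm across, 32 mm high; origin at the centre of its underside.
- sanding_block: bystander: cork sanding block, 57 x 87 x 29 mm; origin at the centre of its underside.
- try_square: bystander: try square with a wooden stock and steel blade, 171 x 110 x 17 mm; origin at the centre of its underside.
- offcut_1: bystander: small timber offcut, 45 x 70 x 22 mm; origin at the centre of its underside.

How it is judged:
By the outcome, as a careful person would: the job done as asked, in the order asked, and still so for the second after the job is handed in, while the arm keeps its last pose, push and grip.
It also fails if it takes over 58 s, if anything falls off the work surface, if the arm or the gripper's body presses on something with over 40 N, if the wrist force passes 120 N, or if a joint passes its speed limit or range.

## Robot

A 6-joint arm with a two-finger parallel gripper is mounted at the origin on a cart in front of the work surface, level with it; the furniture and walls round the work are solid. World frame = base frame: x ahead of the robot, y to its left, z up, the work surface at z = 0. Lengths are in mm, angles in rad, forces in N, time in s.
With the tool pointing down it reaches from about 250 to 800 mm from the base axis. Payload 3.9 kg.
Tool frame: the origin (TCP) lies on the centre line of the jaws, within the pads' length; the fingertips stand 22 mm ahead of it and the grasp point (between the pads) lies 3 mm ahead of it; y points along the fingers, z is the direction in which the jaws open and shut, and the axes are right-handed (so a half turn about y gives the same grasp; the last joint's range is limited). The gripper opens to 85 mm and grips with 20 to 120 N. Pads are 22 mm wide; open, the fingers measure 114 mm over their backs; the gripper's body (76 mm by 85 mm) begins 54 mm behind the grasp point. The pads swing forward as they close: fully open they stand 13 mm farther back than shut.
Start: joints at [0, 0.26, -0.138, 1.173, 0, 1.571], TCP at [524.991, -0, 227.204] pointing down, gripper open.
Joint ranges: [-2.78, 2.78], [-0.83, 1.72], [-1.28, 1.37], [-1.9, 2.12], [-1.57, 1.48], [-3.14, 3.14]. Speed limits (rad/s): [2.57, 2.57, 3.14, 3.14, 3.14, 3.14].

## Interface

Orientations are given as a rotation vector (axis times angle).
In Python, from cell import * gives the robot as it stands. The module is installed in compiled form; this text tells all that it offers.
- The arm moves only by the tool apply_moves, never from a script. Its argument "increments" is a list of rows, each an object with "linear": the shift along the tool's x, y, z in m, a list of three; "turn": the turn about the tool's y in degrees; "claw": the closure, from -1 (fully open) to 1 (shut). In form: [{"linear": [x, y, z], "turn": turn, "claw": claw}, ...]. A call has 1 to 5 rows; each row is the pose to reach, as a shift and turn from the pose commanded when the call began, along the tool's axes at that moment; what a row does not reach only later rows make up. A row lasts 1/12 s, in which the tool goes at most 41.7 mm and 7.16 degrees, less where a joint would pass 70% of its speed; a pose out of reach is approached as far as the arm can. A call with a gripper value outside its range is refused whole. The fingers move at their own pace and stop on an object; "newtons" is the grip in N (left out, the last holds). Time passes only in rows, so rows that repeat a pose let the fingers close. It gives the time, the measured TCP pose, the force and the opening at its end, in the units of the state.
- get_obs(): the state, without advancing time (a new reading comes with each control period).
- camera(name): name is "scene" or "side" or "wrist"; returns the picture (384x512x3 uint8, red, green, blue); there is no depth.
- get_calibration(name): a dict with "camera_matrix" (3x3 intrinsics, pixels), "k1" (the pictures are not rectified: a ray, as slopes to the right and down, at radius r is drawn at 1 + k1 r^2 times it, then the intrinsics apply), "T" (4x4, takes a point from camera to world coordinates). Camera axes: x right, y down, z forward; pixel columns grow to the right and rows downward; lengths in mm; the calibration is good to about 2 mm. A picture is of the moment at which its call begins: read the wrist's pose just before it. get_calibration takes no time and is no camera call; for the wrist camera it gives the pose at the moment of the call.
- close_job(): hands the job in, once; it reports no verdict.
The state is a dict: "t": time; "qpos": joint angles; "joint_velocities": joint speeds; "joint_torque": joint torques, N m; "tool_pos": TCP position; "orientation": TCP orientation; "wrist_force": force on the tool from outside, world axes, zero at the start; "wrist_torque": the same for the moment, N m; "opening": opening from 0.0 (shut) to 1.0 (fully open).
Only numpy, scipy, OpenCV 4.12 (cv2) and the standard library are available. Lean on these libraries where they do the work, as an engineer would, in place of code of your own. Each camera call takes 0.05 s, during which the arm holds its last target. There are 200 camera calls.

## Working session

There is one attempt and no reset: what is moved stays moved. The work goes in short steps, Python scripts to look and compute and a tool call to move; the robot and the scene stay as the last step left them, time stands still between calls to the robot, and variables do not carry over. Pictures are saved under pics/ and viewed, about 8 in all and at most 12, crops included, and the job is handed in when it is done.

Besides the shell and the picture viewer there is one more tool, called after "Request:" as name(argument=value, ...), one argument or row to a line, values as JSON. apply_moves: Moves the arm, as the interface text tells. Its arguments: {"type":"object","properties":{"increments":{"type":"array","items":{"type":"object","properties":{"linear":{"type":"array","items":{"type":"number"}},"turn":{"type":"number"},"claw":{"type":"number"}}}},"newtons":{"type":"number"}},"required":["increments"]}

```bash
mkdir -p pics
python3 - <<'E'
from cell import *
import cv2,numpy as np
np.set_printoptions(precision=4,suppress=True)
o=get_obs();print(o)
for n in("scene","side"):
    c=get_calibration(n);print(n,c)
    cv2.imwrite(f"pics/{n}0.png",camera(n)[:,:,::-1])
print(get_calibration("wrist"))
E
```

```text
{'t': 0.0, 'qpos': array([ 0.    ,  0.2607, -0.1394,  1.1727,  0.    ,  1.5708]), 'joint_velocities': array([ 0.0006, -0.0011,  0.0004,  0.0014, -0.0014,  0.0021]), 'joint_torque': array([ -0.0003, -40.5677,  25.3926,   0.0189,  -0.    ,   0.    ]), 'tool_pos': array([524.2809,   0.006 , 226.3481]), 'orientation': array([-1.2107,  1.2107, -1.2083]), 'wrist_force': array([-0.8057, -0.0844,  0.2315]), 'wrist_torque': array([-0.0388, -0.0617, -0.0253]), 'opening': 1.000102218880224}
scene {'camera_matrix': array([[446.2606,   0.    , 249.0091],
       [  0.    , 446.2606, 197.8219],
       [  0.    ,   0.    ,   1.    ]]), 'k1': -0.16077308498259005, 'T': array([[   0.5182,   -0.5303,    0.6711, -406.1086],
       [  -0.8553,   -0.3242,    0.4042, -546.9454],
       [   0.0032,   -0.7834,   -0.6215, 1070.8005],
       [   0.    ,    0.    ,    0.    ,    1.    ]])}
side {'camera_matrix': array([[446.7865,   0.    , 247.2235],
       [  0.    , 446.7865, 199.1106],
       [  0.    ,   0.    ,   1.    ]]), 'k1': -0.03806723532846413, 'T': array([[    0.8982,    -0.2797,     0.3391,    34.386 ],
       [   -0.4395,    -0.5757,     0.6895, -1030.6833],
       [    0.0024,    -0.7683,    -0.6401,  1145.439 ],
       [    0.    ,     0.    ,     0.    ,     1.    ]])}
{'camera_matrix': array([[278.5667,   0.    , 256.3018],
       [  0.    , 278.5667, 196.0694],
       [  0.    ,   0.    ,   1.    ]]), 'k1': 0.0146542736777525, 'T': array([[  1.    ,  -0.    ,  -0.0003, 523.5751],
       [ -0.0001,  -0.9545,  -0.2981,  77.0887],
       [ -0.0003,   0.2981,  -0.9545, 373.3898],
       [  0.    ,   0.    ,   0.    ,   1.    ]])}
```

View pics/scene0.png

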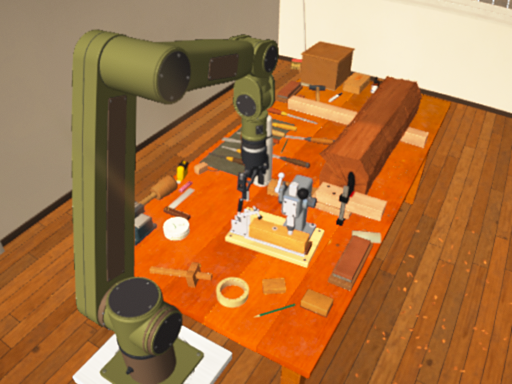

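View pics/side0.png

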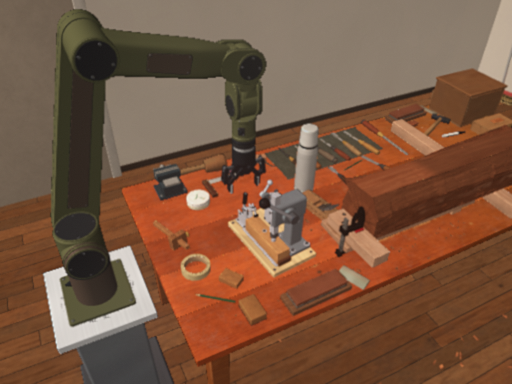

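Run:
```python
from cell import *
import cv2,numpy as np
from scipy.spatial.transform import Rotation as R
print(R.from_rotvec(get_obs()['orientation']).as_matrix().round(3))
a=cv2.imread("pics/scene0.png")[165:275,215:335]; b=cv2.imread("pics/side0.png")[170:280,215:335]
w=camera("wrist")[:,:,::-1];cv2.imwrite("pics/w0.png",w)
f=lambda i,s:cv2.resize(i,None,fx=s,fy=s,interpolation=cv2.INTER_CUBIC)
t=np.hstack([f(a,3.3),f(b,3.3)]) 
cv2.imwrite("pics/c0.png",t); print(t.shape)
```

```text
[[-0.    -0.002  1.   ]
 [-1.     0.    -0.   ]
 [-0.    -1.    -0.002]]
(363, 792, 3)
```

View pics/c0.png

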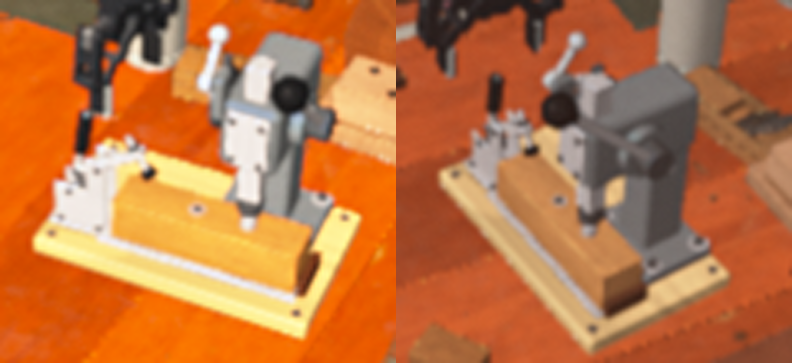

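View pics/w0.png

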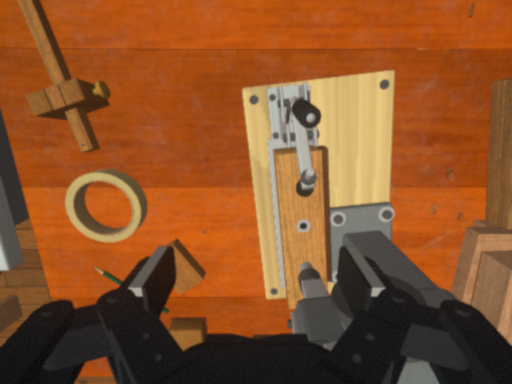

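```bash
cat > h.py <<'E'
from cell import *
import cv2,numpy as np
from scipy.optimize import least_squares
from scipy.spatial.transform import Rotation as R
np.set_printoptions(precision=3,suppress=True)
def proj(c,p):
    T=np.linalg.inv(c['T']);q=T[:3,:3]@np.asarray(p,float)+T[:3,3];s=q[:2]/q[2]
    s=s*(1+c['k1']*(s@s));return (c['camera_matrix']@[s[0],s[1],1])[:2]
def ray(c,uv):
    k=np.linalg.inv(c['camera_matrix'])@[uv[0],uv[1],1];s=k[:2].copy()
    for _ in range(20): s=k[:2]/(1+c['k1']*(s@s))
    return c['T'][:3,3],c['T'][:3,:3]@[s[0],s[1],1]
def onz(c,uv,z):
    o,d=ray(c,uv);return o+d*(z-o[2])/d[2]
def W(x,p):
    c,s=np.cos(x[2]),np.sin(x[2]);return np.array([x[0]+c*p[0]-s*p[1],x[1]+s*p[0]+c*p[1],p[2]])
def fit(obs,x0):
    f=lambda x:np.concatenate([w*(proj(c,W(x,p))-uv) for c,p,uv,w in obs])
    r=least_squares(f,x0,loss='soft_l1');return r.x,f(r.x).reshape(-1,2)
E
python3 - <<'E'
from h import *
sc,sd,wr=[get_calibration(n) for n in("scene","side","wrist")]
for uv in [(242,88),(393,70),(266,298)]: print(onz(wr,uv,20))
A=lambda u,v:np.array([215+u/3.3,165+v/3.3]);B=lambda u,v:np.array([215+(u-396)/3.3,170+v/3.3])
LB=(-100,-53,313);CB=(-12,45,289);G=(-20,182,131);N=(-20,0,95)
obs=[(sc,LB,A(291,95),1),(sd,LB,B(562,110),1),(sc,CB,A(218,33),1),(sd,CB,B(577,40),1),(sc,G,A(83,132),1),(sd,G,B(495,93),1),(wr,G,np.array([307,111]),.7),(sc,N,A(248,215),1),(sd,N,B(592,207),.7)]
x,r=fit(obs,[480,-120,0]);print(x);print(r)
for p in (LB,CB,G,(-20,192,60),(-145,-53,180),(13,-53,200)):print(p,W(x,p))
E
```

```text
[506.69  100.667  20.   ]
[681.945 119.635  20.   ]
[ 538.097 -193.247   20.   ]
[ 606.18  -104.927    0.114]
[[-0.182 -1.766]
 [-1.1   -0.885]
 [ 0.333 -1.155]
 [-0.261 -0.529]
 [-0.21  -1.246]
 [-0.75  -0.463]
 [-0.155  1.576]
 [ 0.318 -2.958]
 [-0.768  1.759]]
(-100, -53, 313) [ 512.835 -168.924  313.   ]
(-12, 45, 289) [589.155 -61.578 289.   ]
(-20, 182, 131) [565.672  73.631 131.   ]
(-20, 192, 60) [564.538  83.567  60.   ]
(-145, -53, 180) [ 468.125 -174.027  180.   ]
(13, -53, 200) [ 625.106 -156.111  200.   ]
```

```bash
cat >> h.py <<'E'
X=[606.2,-104.9,0.111]
def S(p,x=X):
    d=np.asarray(p)[:2]-x[:2];c,s=np.cos(x[2]),np.sin(x[2]);return np.array([c*d[0]+s*d[1],-s*d[0]+c*d[1],p[2]])
def plan(*pts):
    o=get_obs();M=R.from_rotvec(o['orientation']).as_matrix()
    print('t',o['t'],'S',S(o['tool_pos']),'F',o['wrist_force'],'open',o['opening'],'q6',o['qpos'][5])
    print('toolx yaw in S deg',np.degrees(np.arctan2(M[1,0],M[0,0])-X[2]))
    for p in pts: print(p,(M.T@(W(X,p)-o['tool_pos'])/1000))
E
python3 -c "
from h import *
plan((-20,148,230),(-20,148,160))"
```

```text
t 0.15 S [-69.619 113.328 226.518] F [ 0.047 -0.118 -0.273] open 1.0018767930061316 q6 1.5708181032233266
toolx yaw in S deg -96.35966708766806
(-20, 148, 230) [-0.04  -0.004  0.045]
(-20, 148, 160) [-0.04   0.066  0.046]
```

Request:
apply_moves(
  increments=[
    {"linear": [0,0,0],"turn": -6.4,"claw": 1},
    {"linear": [0,0,0],"turn": -6.4,"claw": 1},
    {"linear": [0,0,0],"turn": -6.4,"claw": 1},
    {"linear": [0,0,0],"turn": -6.4,"claw": 1},
    {"linear": [0,0,0],"turn": -6.4,"claw": 1},
  ],
  newtons=40,
)

```text
t: 0.57
tool_pos: [524.9, -0.0, 227.1]
orientation: [-1.26, 1.128, -1.127]
wrist_force: [0.7, 0.7, -0.3]
opening: 0.304
```

```bash
python3 -c "
from h import *
plan((-20,148,230),(-20,148,157))"
```

```text
t 0.5667 S [-69.175 113.256 227.1  ] F [ 0.697  0.739 -0.299] open 0.3044640002035071 q6 1.4605195415055445
toolx yaw in S deg -90.04100207405727
(-20, 148, 230) [-0.035 -0.003  0.049]
(-20, 148, 157) [-0.035  0.07   0.049]
```

Request:
apply_moves(
  increments=[
    {"linear": [-0.017,0,0.025],"claw": 1},
    {"linear": [-0.035,0,0.049],"claw": 1},
    {"linear": [-0.035,0,0.049],"claw": 1},
    {"linear": [-0.035,0,0.049],"claw": 1},
  ],
)

```text
invalid input at $.increments[0]: expected keys linear, turn, claw
```

```bash
python3 -c "
from h import *
plan((-20,148,157))
c=get_calibration('wrist')
im=camera('wrist')[:,:,::-1].copy()
for p in ((-20,182,131),(-22,179,157),(-20,192,60),(-12,45,289),(-100,-53,313),(-20,0,95)):
  u=proj(c,W(X,p)); print(p,u)
  cv2.drawMarker(im,tuple(int(round(a)) for a in u),(0,255,0),0,8)
cv2.imwrite('pics/w1.png',im)"
```

```text
t 0.5667 S [-69.175 113.256 227.1  ] F [ 0.697  0.739 -0.299] open 0.3044640002035071 q6 1.4605195415055445
toolx yaw in S deg -90.04100207405727
(-20, 148, 157) [-0.035  0.07   0.049]
(-20, 182, 131) [315.462 119.355]
(-22, 179, 157) [319.577 124.716]
(-20, 192, 60) [302.568 107.309]
(-12, 45, 289) [388.041 453.384]
(-100, -53, 313) [190.263 670.248]
(-20, 0, 95) [299.323 281.1  ]
```

View pics/w1.png

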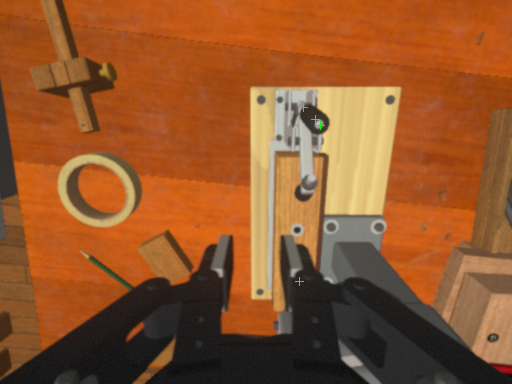

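Request:
apply_moves(
  increments=[
    {"linear": [-0.017,0,0.025],"turn": 0,"claw": 1},
    {"linear": [-0.035,0,0.049],"turn": 0,"claw": 1},
    {"linear": [-0.035,0.035,0.049],"turn": 0,"claw": 1},
    {"linear": [-0.035,0.066,0.049],"turn": 0,"claw": 1},
    {"linear": [-0.035,0.066,0.049],"turn": 0,"claw": 1},
  ],
)

```text
t: 1.03
tool_pos: [565.5, 40.3, 155.2]
orientation: [-1.268, 1.135, -1.121]
wrist_force: [-0.7, -0.5, -0.8]
opening: 0.004
```

Run:
```python
from h import *
pts=[]
for th in np.arange(0.2,1.75,0.15):
    phi=-0.139+th; r=84-8*max(0,th-0.5); d=np.array([np.sin(phi),np.cos(phi)]);m=np.array([np.cos(phi),-np.sin(phi)])
    c=np.array([192,60])+r*d-8.5*m
    pts.append((-20,round(c[0]-11,1),round(c[1]+22,1)))
plan(*pts)
```

```text
t 1.0333 S [-24.403 148.863 155.234] F [-0.744 -0.481 -0.788] open 0.004415769649960957 q6 1.5303131157038192
toolx yaw in S deg -89.95775530547878
(-20, np.float64(177.6), np.float64(166.4)) [-0.029 -0.011  0.004]
(-20, np.float64(190.3), np.float64(165.9)) [-0.041 -0.011  0.004]
(-20, np.float64(202.7), np.float64(163.6)) [-0.054 -0.008  0.004]
(-20, np.float64(214.1), np.float64(158.4)) [-0.065 -0.003  0.004]
(-20, np.float64(224.4), np.float64(151.6)) [-0.076  0.004  0.004]
(-20, np.float64(233.4), np.float64(143.5)) [-0.085  0.012  0.005]
(-20, np.float64(241.1), np.float64(134.3)) [-0.092  0.021  0.005]
(-20, np.float64(247.1), np.float64(124.2)) [-0.098  0.031  0.005]
(-20, np.float64(251.6), np.float64(113.5)) [-0.103  0.042  0.005]
(-20, np.float64(254.3), np.float64(102.4)) [-0.105  0.053  0.005]
(-20, np.float64(255.3), np.float64(91.2)) [-0.106  0.064  0.005]
```

Request:
apply_moves(
  increments=[
    {"linear": [-0.014,-0.006,0.004],"turn": 0,"claw": 1},
    {"linear": [-0.029,-0.009,0.004],"turn": 0,"claw": 1},
    {"linear": [-0.041,-0.01,0.004],"turn": 0,"claw": 1},
    {"linear": [-0.054,-0.008,0.004],"turn": 0,"claw": 1},
    {"linear": [-0.065,-0.003,0.004],"turn": 0,"claw": 1},
  ],
)

```text
t: 1.45
tool_pos: [567.8, 107.0, 166.4]
orientation: [-1.256, 1.124, -1.128]
wrist_force: [-0.1, 0.6, 0.0]
opening: 0.0
```

Run:
```python
from h import *
plan((-20,224.4,151.6),(-20,233.4,143.5),(-20,241,134.3),(-20,247.1,124.2),(-20,251.6,113.5),(-20,254.3,102.4),(-20,255.3,91.2),(-20,255.3,87))
```

```text
t 1.45 S [-14.68  214.807 166.372] F [-0.11   0.645  0.047] open 0.0004016842774776386 q6 1.644911176733746
toolx yaw in S deg -89.94424482562768
(-20, 224.4, 151.6) [-0.01   0.015 -0.005]
(-20, 233.4, 143.5) [-0.019  0.023 -0.005]
(-20, 241, 134.3) [-0.026  0.032 -0.005]
(-20, 247.1, 124.2) [-0.032  0.042 -0.005]
(-20, 251.6, 113.5) [-0.037  0.053 -0.006]
(-20, 254.3, 102.4) [-0.039  0.064 -0.006]
(-20, 255.3, 91.2) [-0.04   0.075 -0.006]
(-20, 255.3, 87) [-0.04   0.079 -0.006]
```

Run:
```python
from h import *
f=lambda i:cv2.resize(i,None,fx=3.3,fy=3.3,interpolation=cv2.INTER_CUBIC)
cv2.imwrite("pics/c1.png",np.hstack([f(camera("scene")[165:275,215:335,::-1]),f(camera("side")[150:260,215:335,::-1])]))
plan()
```

```text
t 1.55 S [-16.543 215.208 164.046] F [-0.263 -0.738  0.261] open 0.0011744790758039688 q6 1.6435192006519617
toolx yaw in S deg -89.81812502475039
```

View pics/c1.png

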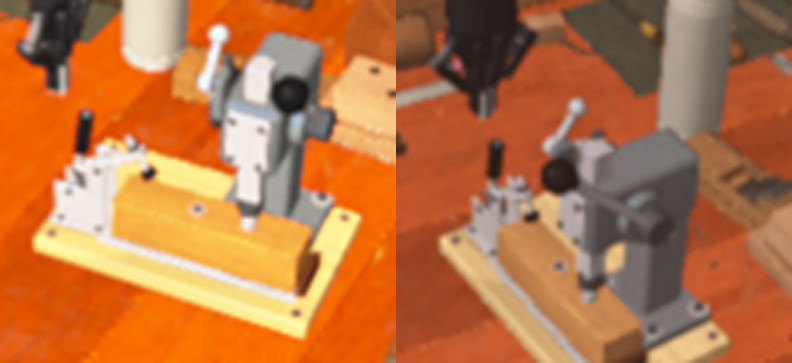

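```bash
cat >> h.py <<'E'
def tri(a,b):
    (o1,d1),(o2,d2)=ray(*a),ray(*b);d1/=np.linalg.norm(d1);d2/=np.linalg.norm(d2)
    s=np.linalg.lstsq(np.c_[d1,-d2],o2-o1,rcond=None)[0];p,q=o1+s[0]*d1,o2+s[1]*d2
    return (p+q)/2,np.linalg.norm(p-q)
E
python3 - <<'E'
from h import *
sc,sd=[get_calibration(n) for n in("scene","side")]
p,e=tri((sc,(215+60/3.3,165+93/3.3)),(sd,(215+90/3.3,150+115/3.3)));print(p,S(p),e)
p,e=tri((sc,(215+87/3.3,165+112/3.3)),(sd,(215+100/3.3,150+140/3.3)));print('sleeve top',p,S(p),e)
o=get_obs();print(o['tool_pos'],R.from_rotvec(o['orientation']).as_matrix())
E
```

```text
[572.472 104.729 161.715] [-10.299 212.075 161.715] 5.171113539580569
sleeve top [567.425  69.449 154.846] [-19.223 177.571 154.846] 4.430610734755434
[565.92  107.151 164.046] [[ 0.114 -0.     0.993]
 [-0.993  0.     0.114]
 [-0.    -1.    -0.   ]]
```

Request:
apply_moves(
  increments=[
    {"linear": [0,-0.03,-0.004],"turn": 0,"claw": 1},
    {"linear": [0.035,-0.03,-0.004],"turn": 0,"claw": 1},
    {"linear": [0.068,-0.03,-0.004],"turn": 0,"claw": 1},
    {"linear": [0.068,-0.01,-0.004],"turn": 0,"claw": 1},
    {"linear": [0.068,0.012,-0.004],"turn": 0,"claw": 1},
  ],
)

```text
t: 1.97
tool_pos: [571.9, 35.2, 153.7]
orientation: [-1.255, 1.125, -1.132]
wrist_force: [-0.1, -0.3, -0.5]
opening: -0.002
```

Request:
apply_moves(
  increments=[
    {"linear": [0,0,0],"turn": 0,"claw": 1},
    {"linear": [0,0,0],"turn": 0,"claw": 1},
    {"linear": [-0.005,0,0],"turn": 0,"claw": 1},
    {"linear": [-0.01,0,0],"turn": 0,"claw": 1},
    {"linear": [-0.01,0,0],"turn": 0,"claw": 1},
  ],
)

```text
t: 2.38
tool_pos: [569.8, 48.6, 153.5]
orientation: [-1.259, 1.124, -1.126]
wrist_force: [-0.7, -0.5, 0.0]
opening: -0.002
```

Run:
```python
from h import *
plan((-20,177.6,152),(-20,190,152),(-20,202.7,153),(-20,214,153),(-20,224.4,150))
```

```text
t 2.3833 S [-19.22  156.59  153.479] F [-0.685 -0.544  0.005] open -0.0019204416038934543 q6 1.5423589761942678
toolx yaw in S deg -89.87144932816233
(-20, 177.6, 152) [-0.021  0.001 -0.001]
(-20, 190, 152) [-0.033  0.001 -0.001]
(-20, 202.7, 153) [-0.046  0.    -0.001]
(-20, 214, 153) [-0.057  0.001 -0.001]
(-20, 224.4, 150) [-0.068  0.004 -0.001]
```

Request:
apply_moves(
  increments=[
    {"linear": [-0.008,0.002,-0.001],"turn": 0,"claw": 1},
    {"linear": [-0.016,0.003,-0.001],"turn": 0,"claw": 1},
    {"linear": [-0.024,0.003,-0.001],"turn": 0,"claw": 1},
    {"linear": [-0.032,0.003,-0.001],"turn": 0,"claw": 1},
    {"linear": [-0.04,0.003,-0.001],"turn": 0,"claw": 1},
  ],
)

```text
t: 2.8
tool_pos: [565.0, 88.4, 152.6]
orientation: [-1.255, 1.123, -1.128]
wrist_force: [-1.0, -0.1, 7.5]
opening: 0.001
```

Request:
apply_moves(
  increments=[
    {"linear": [-0.007,0.001,0],"turn": 0,"claw": 1},
    {"linear": [-0.014,0.002,0],"turn": 0,"claw": 1},
    {"linear": [-0.02,0.003,0],"turn": 0,"claw": 1},
    {"linear": [-0.026,0.005,0],"turn": 0,"claw": 1},
    {"linear": [-0.028,0.006,0],"turn": 0,"claw": 1},
  ],
)

```text
t: 3.22
tool_pos: [560.2, 115.8, 143.2]
orientation: [-1.26, 1.125, -1.126]
wrist_force: [-1.2, -0.3, 0.4]
opening: 0.001
```

Run:
```python
from h import *
f=lambda i:cv2.resize(i,None,fx=3.3,fy=3.3,interpolation=cv2.INTER_CUBIC)
cv2.imwrite("pics/c2.png",np.hstack([f(camera("scene")[165:275,215:335,::-1]),f(camera("side")[150:260,215:335,::-1])]))
plan((-20,233.4,143.5),(-20,241,134.3),(-20,247.1,124.2),(-20,251.6,113.5),(-20,254.3,102.4),(-20,255.3,91.2),(-20,255.3,87))
```

```text
t 3.3167 S [-21.956 223.717 142.479] F [-0.102 -0.709 -0.893] open 0.00224794411177888 q6 1.6610571217739885
toolx yaw in S deg -89.90851852243382
(-20, 233.4, 143.5) [-0.01  -0.001  0.002]
(-20, 241, 134.3) [-0.017  0.008  0.002]
(-20, 247.1, 124.2) [-0.023  0.018  0.002]
(-20, 251.6, 113.5) [-0.028  0.029  0.002]
(-20, 254.3, 102.4) [-0.031  0.04   0.002]
(-20, 255.3, 91.2) [-0.032  0.051  0.002]
(-20, 255.3, 87) [-0.032  0.055  0.002]
```

View pics/c2.png

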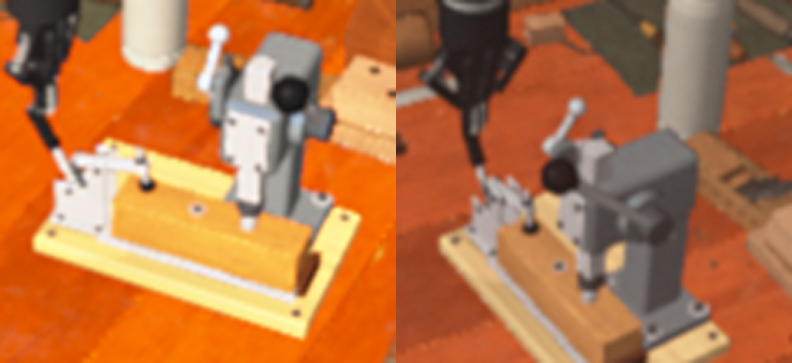

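Request:
apply_moves(
  increments=[
    {"linear": [-0.007,0.001,0.002],"turn": 0,"claw": 1},
    {"linear": [-0.014,0.006,0.002],"turn": 0,"claw": 1},
    {"linear": [-0.02,0.013,0.002],"turn": 0,"claw": 1},
    {"linear": [-0.025,0.021,0.002],"turn": 0,"claw": 1},
    {"linear": [-0.028,0.029,0.002],"turn": 0,"claw": 1},
  ],
)

```text
t: 3.73
tool_pos: [559.1, 143.5, 113.2]
orientation: [-1.26, 1.126, -1.126]
wrist_force: [-0.7, 0.0, 2.3]
opening: -0.002
```

Request:
apply_moves(
  increments=[
    {"linear": [-0.001,0.006,0],"turn": 0,"claw": 1},
    {"linear": [-0.003,0.012,0],"turn": 0,"claw": 1},
    {"linear": [-0.004,0.018,0],"turn": 0,"claw": 1},
    {"linear": [-0.004,0.023,0],"turn": 0,"claw": 1},
    {"linear": [-0.004,0.023,0],"turn": 0,"claw": 1},
  ],
)

```text
t: 4.15
tool_pos: [558.1, 146.4, 89.9]
orientation: [-1.262, 1.128, -1.126]
wrist_force: [-1.1, -0.8, -0.2]
opening: -0.002
```

Run:
```python
from h import *
plan((-20,255.3,91.2),(-20,255.3,87))
```

```text
t 4.15 S [-19.993 255.041  89.874] F [-1.121 -0.822 -0.239] open -0.002285441966469293 q6 1.7157753443953578
toolx yaw in S deg -89.96575638413887
(-20, 255.3, 91.2) [-0.    -0.001 -0.   ]
(-20, 255.3, 87) [-0.     0.003 -0.   ]
```

Request:
apply_moves(
  increments=[
    {"linear": [0,0.001,0],"turn": 0,"claw": 1},
    {"linear": [0,0.002,0],"turn": 0,"claw": 1},
    {"linear": [0,0.003,0],"turn": 0,"claw": 1},
    {"linear": [0,0.003,0],"turn": 0,"claw": 1},
  ],
)

```text
t: 4.48
tool_pos: [558.9, 146.6, 88.3]
orientation: [-1.26, 1.127, -1.127]
wrist_force: [0.1, 0.5, 0.7]
opening: -0.001
```

Request:
apply_moves(
  increments=[
    {"linear": [0,0.001,0],"turn": 0,"claw": 1},
    {"linear": [0,0.002,0],"turn": 0,"claw": 1},
    {"linear": [0,0.003,0],"turn": 0,"claw": 1},
    {"linear": [0,0.003,0],"turn": 0,"claw": 1},
  ],
)

```text
t: 4.82
tool_pos: [559.0, 146.7, 85.1]
orientation: [-1.26, 1.126, -1.127]
wrist_force: [0.9, 0.0, 0.7]
opening: -0.001
```

Request:
apply_moves(
  increments=[
    {"linear": [0,-0.03,0],"turn": 0,"claw": 1},
    {"linear": [0,-0.07,0],"turn": 0,"claw": 1},
    {"linear": [0,-0.11,0],"turn": 0,"claw": 1},
    {"linear": [0,-0.15,0],"turn": 0,"claw": 1},
    {"linear": [0,-0.19,0],"turn": 0,"claw": 1},
  ],
)

```text
t: 5.23
tool_pos: [558.3, 146.5, 277.0]
orientation: [-1.26, 1.127, -1.127]
wrist_force: [1.5, -0.7, 0.2]
opening: 0.001
```

Request:
apply_moves(
  increments=[
    {"linear": [0,-0.04,0],"turn": 0,"claw": 1},
    {"linear": [0,-0.07,0],"turn": 0,"claw": 1},
    {"linear": [0.0,-0.07,0.02],"turn": 0,"claw": 1},
    {"linear": [0.02,-0.07,0.045],"turn": 0,"claw": 1},
    {"linear": [0.04,-0.07,0.048],"turn": 0,"claw": 1},
  ],
)

```text
t: 5.65
tool_pos: [614.4, 112.9, 344.7]
orientation: [-1.259, 1.123, -1.127]
wrist_force: [0.2, 0.2, -1.2]
opening: 0.002
```

Run:
```python
from h import *
f=lambda i:cv2.resize(i,None,fx=3.3,fy=3.3,interpolation=cv2.INTER_CUBIC)
cv2.imwrite("pics/c3.png",np.hstack([f(camera("scene")[165:275,215:335,::-1]),f(camera("side")[150:260,215:335,::-1])]))
plan((28,45,345),(28,45,297))
```

```text
t 5.75 S [ 29.831 212.932 344.272] F [-0.816 -0.22  -0.095] open -0.00039826049434258846 q6 1.6404985722525491
toolx yaw in S deg -90.12623428761283
(28, 45, 345) [ 0.168 -0.    -0.001]
(28, 45, 297) [ 0.168  0.048 -0.001]
```

View pics/c3.png

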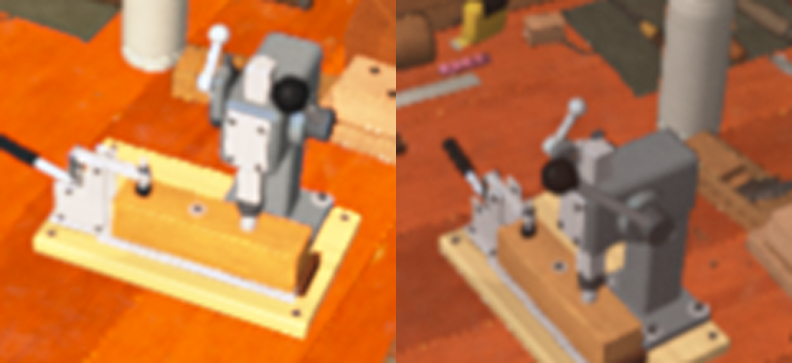

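Run:
```python
from h import *
sc,sd=[get_calibration(n) for n in("scene","side")]
for th in (1.1,1.3,1.4,1.5,1.6,1.68):
    ph=th-.139
    for r in (72,98):
        p=W(X,(-20,192+r*np.sin(ph),60+r*np.cos(ph)));a=proj(sc,p);b=proj(sd,p)
        print(th,r,(a-[215,165])*3.3,(b-[215,150])*3.3+[396,0])
```

```text
1.1 72 [ 22.875 131.999] [460.2   144.556]
1.1 98 [  4.164 115.37 ] [450.183 124.186]
1.3 72 [ 17.344 139.475] [457.165 149.856]
1.3 98 [ -3.186 125.685] [446.176 131.569]
1.4 72 [ 15.445 143.766] [456.114 153.251]
1.4 98 [ -5.673 131.574] [444.808 136.248]
1.5 72 [ 14.142 148.367] [455.384 157.095]
1.5 98 [ -7.349 137.867] [443.874 141.517]
1.6 72 [ 13.443 153.228] [454.98  161.346]
1.6 98 [ -8.206 144.499] [443.376 147.319]
1.68 72 [ 13.319 157.273] [454.89  165.013]
1.68 98 [ -8.304 150.002] [443.292 152.305]
```

Run:
```python
from h import *
C={n:get_calibration(n) for n in("scene","side")}
ims={n:camera(n) for n in C}
cen={}
for n,(u0,u1,v0,v1) in {"scene":(195,240,195,225),"side":(222,246,182,212)}.items():
    im=ims[n][v0:v1,u0:u1];m=(im.max(2)<60).astype(np.uint8)
    k,l,st,ce=cv2.connectedComponentsWithStats(m)
    i=1+np.argmax(st[1:,4]);pts=np.argwhere(l==i)[:,::-1]+[u0,v0];print(n,st[1:],pts.mean(0))
    mu=pts.mean(0);d=np.linalg.svd(pts-mu)[2][0];d*=np.sign(-d[1]);s=(pts-mu)@d;print(mu,d,s.min(),s.max())
    cen[n]=[mu,mu+d*s.max(),mu+d*s.min()]
for j in range(3):
    p,e=tri((C["scene"],cen["scene"][j]),(C["side"],cen["side"][j]));print(S(p),e)
big=np.hstack([cv2.resize(ims["scene"][180:240,190:260,::-1],None,fx=5,fy=5,interpolation=cv2.INTER_CUBIC),cv2.resize(ims["side"][170:230,205:275,::-1],None,fx=5,fy=5,interpolation=cv2.INTER_CUBIC)])
cv2.imwrite("pics/c4.png",big)
```

```text
scene [[19 12 12  7 27]] [219.333 210.   ]
[219.333 210.   ] [-0.879 -0.476] -5.9354901270438525 6.118378338971209
side [[ 8 11  7  9 25]] [233.16 196.88]
[233.16 196.88] [-0.562 -0.827] -5.003879448238108 4.985136770125925
[-19.231 262.936  75.935] 2.95800604500831
[-18.68  284.185  81.14 ] 2.882172776025975
[-19.254 242.692  70.195] 2.6697637994716867
```

Request:
apply_moves(
  increments=[
    {"linear": [-0.025,0,-0.03],"turn": 0,"claw": 1},
    {"linear": [-0.04,0.03,-0.048],"turn": 0,"claw": 1},
    {"linear": [-0.04,0.07,-0.048],"turn": 0,"claw": 1},
    {"linear": [-0.04,0.11,-0.048],"turn": 0,"claw": 1},
    {"linear": [-0.04,0.15,-0.048],"turn": 0,"claw": 1},
  ],
)

```text
t: 6.27
tool_pos: [557.6, 148.0, 194.7]
orientation: [-1.259, 1.124, -1.125]
wrist_force: [0.7, 0.9, -0.7]
opening: -0.001
```

Request:
apply_moves(
  increments=[
    {"linear": [0,0.03,0],"turn": 0,"claw": 1},
    {"linear": [0,0.06,0],"turn": 0,"claw": 1},
    {"linear": [0,0.08,0],"turn": 0,"claw": 1},
    {"linear": [0,0.08,0],"turn": 0,"claw": 1},
    {"linear": [0,0.08,0],"turn": 0,"claw": 1},
  ],
)

```text
t: 6.68
tool_pos: [557.2, 147.1, 114.7]
orientation: [-1.263, 1.128, -1.125]
wrist_force: [-0.2, -0.6, -0.1]
opening: 0.002
```

Request:
apply_moves(
  increments=[
    {"linear": [0,0.005,0],"turn": 0,"claw": 1},
    {"linear": [0,0.01,0],"turn": 0,"claw": 1},
    {"linear": [0,0.015,0],"turn": 0,"claw": 1},
    {"linear": [0,0.02,0],"turn": 0,"claw": 1},
    {"linear": [0,0.023,0],"turn": 0,"claw": 1},
  ],
)

```text
t: 7.1
tool_pos: [559.0, 146.7, 92.1]
orientation: [-1.26, 1.126, -1.127]
wrist_force: [0.2, 0.1, 0.7]
opening: -0.002
```

Request:
apply_moves(
  increments=[
    {"linear": [0,0.003,0],"turn": 0,"claw": 1},
    {"linear": [0,0.005,0],"turn": 0,"claw": 1},
    {"linear": [0,0.007,0],"turn": 0,"claw": 1},
    {"linear": [0,0.007,0],"turn": 0,"claw": 1},
  ],
)

```text
t: 7.43
tool_pos: [558.7, 146.6, 84.8]
orientation: [-1.26, 1.127, -1.126]
wrist_force: [0.4, 0.6, -0.1]
opening: -0.004
```

```bash
python3 -c "
from h import *
plan()"
```

```text
t 7.4333 S [-19.308 255.247  84.823] F [ 0.413  0.634 -0.055] open -0.003918876989307144 q6 1.7157981525004915
toolx yaw in S deg -89.96477010115538
```

Request:
apply_moves(
  increments=[
    {"linear": [0,0.002,0],"turn": 0,"claw": 1},
    {"linear": [0,0.004,0],"turn": 0,"claw": 1},
    {"linear": [0,0.006,0],"turn": 0,"claw": 1},
    {"linear": [0,0.006,0],"turn": 0,"claw": 1},
  ],
)

```text
t: 7.77
tool_pos: [558.6, 146.6, 78.8]
orientation: [-1.26, 1.127, -1.126]
wrist_force: [-0.6, 0.1, -1.2]
opening: -0.001
```

Request:
apply_moves(
  increments=[
    {"linear": [0,0.002,0],"turn": 0,"claw": 1},
    {"linear": [0,0.004,0],"turn": 0,"claw": 1},
    {"linear": [0,0.006,0],"turn": 0,"claw": 1},
    {"linear": [0,0.006,0],"turn": 0,"claw": 1},
  ],
)

```text
t: 8.1
tool_pos: [558.5, 146.6, 72.6]
orientation: [-1.261, 1.127, -1.126]
wrist_force: [-0.1, 0.2, 0.2]
opening: -0.0
```

Run:
```python
from h import *
plan()
C={n:get_calibration(n) for n in("scene","side")}
ims={n:camera(n) for n in C}
big=np.hstack([cv2.resize(ims["scene"][160:240,190:260,::-1],None,fx=5.5,fy=5.5,interpolation=cv2.INTER_CUBIC),cv2.resize(ims["side"][150:230,205:275,::-1],None,fx=5.5,fy=5.5,interpolation=cv2.INTER_CUBIC)])
cv2.imwrite("pics/c5.png",big)
```

```text
t 8.1 S [-19.597 255.224  72.648] F [-0.099  0.161  0.209] open -0.00035299537829472605 q6 1.7157812449566825
toolx yaw in S deg -89.95922894123576
```

View pics/c5.png

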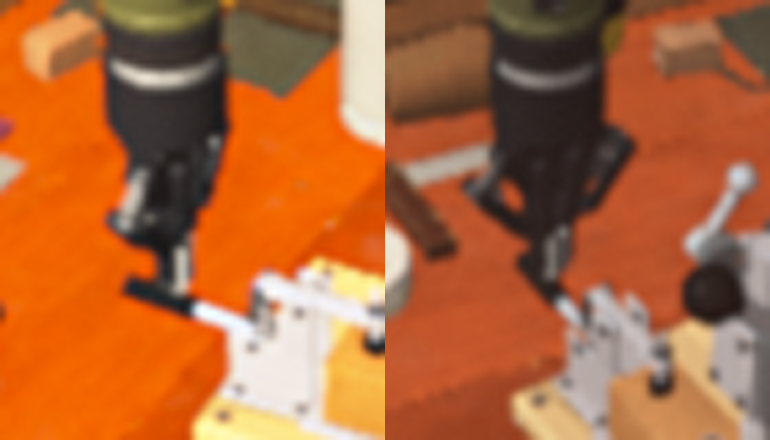

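Request:
apply_moves(
  increments=[
    {"linear": [0,0.002,0],"turn": 0,"claw": 1},
    {"linear": [0,0.004,0],"turn": 0,"claw": 1},
    {"linear": [0,0.004,0],"turn": 0,"claw": 1},
  ],
)

```text
t: 8.45
tool_pos: [558.6, 146.6, 68.8]
orientation: [-1.26, 1.127, -1.126]
wrist_force: [-1.0, 0.1, -0.0]
opening: -0.001
```

Request:
apply_moves(
  increments=[
    {"linear": [0,0.002,0],"turn": 0,"claw": 1},
    {"linear": [0,0.004,0],"turn": 0,"claw": 1},
    {"linear": [0,0.004,0],"turn": 0,"claw": 1},
  ],
)

```text
t: 8.7
tool_pos: [559.1, 146.8, 66.2]
orientation: [-1.259, 1.126, -1.127]
wrist_force: [-1.5, -1.1, 5.9]
opening: -0.001
```

Run:
```python
from h import *
plan()
o=get_obs();M=R.from_rotvec(o['orientation']).as_matrix();c=get_calibration('wrist')
im=camera('wrist');cv2.imwrite('pics/w2.png',cv2.resize(im[150:384,130:400,::-1],None,fx=2.2,fy=2.2))
for uv in [(228,237),(290,237)]:
    a,d=ray(c,uv);a=M.T@(a-o['tool_pos']);d=M.T@d
    for tx in (-11,0): print(uv,tx,a+d*(tx-a[0])/d[0])
```

```text
t 8.7 S [-18.918 255.338  66.214] F [-1.516 -1.098  5.852] open -0.0010848736070240685 q6 1.7157766897152937
toolx yaw in S deg -89.95882357654052
(228, 237) -11 [-11.     -9.437 -16.111]
(228, 237) 0 [  0.     13.415 -18.626]
(290, 237) -11 [-11.     -9.496  17.474]
(290, 237) 0 [ 0.    13.346 20.54 ]
```

View pics/w2.png

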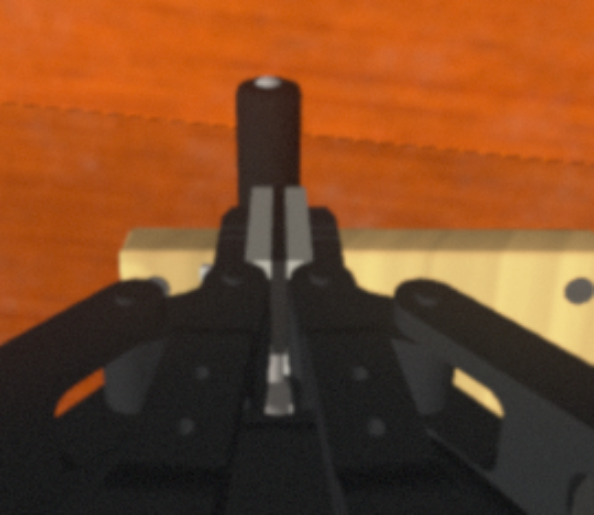

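Request:
apply_moves(
  increments=[
    {"linear": [0,0.001,0],"turn": 0,"claw": 1},
    {"linear": [0,0.002,0],"turn": 0,"claw": 1},
    {"linear": [0,0.002,0],"turn": 0,"claw": 1},
  ],
)

```text
t: 9.0
tool_pos: [559.2, 146.8, 65.9]
orientation: [-1.258, 1.125, -1.127]
wrist_force: [-5.2, -1.5, 16.9]
opening: 0.001
```

Request:
apply_moves(
  increments=[
    {"linear": [0,-0.03,0],"turn": 0,"claw": 1},
    {"linear": [0,-0.07,0],"turn": 0,"claw": 1},
    {"linear": [0,-0.11,0],"turn": 0,"claw": 1},
    {"linear": [0,-0.15,0],"turn": 0,"claw": 1},
    {"linear": [0,-0.19,0],"turn": 0,"claw": 1},
  ],
)

```text
t: 9.42
tool_pos: [558.4, 146.5, 255.0]
orientation: [-1.26, 1.127, -1.127]
wrist_force: [1.2, 0.6, -0.2]
opening: -0.0
```

Request:
apply_moves(
  increments=[
    {"linear": [0,-0.04,0],"turn": 0,"claw": 1},
    {"linear": [0,-0.08,0],"turn": 0,"claw": 1},
    {"linear": [0.0,-0.11,0.02],"turn": 0,"claw": 1},
    {"linear": [0.03,-0.11,0.045],"turn": 0,"claw": 1},
    {"linear": [0.07,-0.11,0.05],"turn": 0,"claw": 1},
  ],
)

```text
t: 9.83
tool_pos: [620.3, 85.0, 364.7]
orientation: [-1.256, 1.119, -1.125]
wrist_force: [0.3, -0.5, -1.6]
opening: -0.002
```

Request:
apply_moves(
  increments=[
    {"linear": [0.04,0,0],"turn": 0,"claw": 1},
    {"linear": [0.08,0,0],"turn": 0,"claw": 1},
    {"linear": [0.12,0,0],"turn": 0,"claw": 1},
    {"linear": [0.14,0,0],"turn": 0,"claw": 1},
    {"linear": [0.14,0,0],"turn": 0,"claw": 1},
  ],
)

```text
t: 10.25
tool_pos: [632.2, -61.3, 362.4]
orientation: [-1.259, 1.131, -1.132]
wrist_force: [0.0, 0.3, -0.4]
opening: 0.002
```

Run:
```python
from h import *
plan((28,45,330),(28,45,280))
C={n:get_calibration(n) for n in("scene","side")};ims={n:camera(n) for n in C}
big=np.hstack([cv2.resize(ims["scene"][155:245,190:300,::-1],None,fx=3.6,fy=3.6,interpolation=cv2.INTER_CUBIC),cv2.resize(ims["side"][130:220,210:320,::-1],None,fx=3.6,fy=3.6,interpolation=cv2.INTER_CUBIC)])
cv2.imwrite("pics/c6.png",big)
cen={}
for n,(u0,u1,v0,v1) in {"scene":(200,240,195,225),"side":(222,246,182,212)}.items():
    im=ims[n][v0:v1,u0:u1];m=(im.max(2)<60).astype(np.uint8)
    k,l,st,ce=cv2.connectedComponentsWithStats(m);print(st[1:])
    i=1+np.argmax(st[1:,4]);pts=np.argwhere(l==i)[:,::-1]+[u0,v0]
    mu=pts.mean(0);d=np.linalg.svd(pts-mu)[2][0];d*=np.sign(-d[1]);s=(pts-mu)@d
    cen[n]=[mu,mu+d*s.max(),mu+d*s.min()]
for j in range(3): print(S(tri((C["scene"],cen["scene"][j]),(C["side"],cen["side"][j]))[0]))
```

```text
t 10.25 S [ 30.657  40.444 362.387] F [ 0.017  0.254 -0.374] open 0.0022316794404061003 q6 1.3691594211296216
toolx yaw in S deg -90.29164924118466
(28, 45, 330) [-0.005  0.032 -0.003]
(28, 45, 280) [-0.005  0.082 -0.003]
[[13 17 11  5 22]]
[[ 8 15  6  7 18]]
[-18.873 267.441  57.643]
[-16.671 290.414  55.427]
[-19.438 248.058  57.786]
```

Request:
apply_moves(
  increments=[
    {"linear": [-0.003,0.03,-0.003],"turn": 0,"claw": 1},
    {"linear": [-0.003,0.06,-0.003],"turn": 0,"claw": 1},
    {"linear": [-0.003,0.086,-0.003],"turn": 0,"claw": 1},
    {"linear": [-0.003,0.086,-0.003],"turn": 0,"claw": 1},
    {"linear": [-0.003,0.086,-0.003],"turn": 0,"claw": 1},
  ],
)

```text
t: 10.77
tool_pos: [627.3, -52.2, 276.2]
orientation: [-1.263, 1.128, -1.123]
wrist_force: [0.5, -0.1, 0.4]
opening: 0.001
```

Request:
apply_moves(
  increments=[
    {"linear": [0,0,-0.008],"turn": 0,"claw": 1},
    {"linear": [0,0,-0.016],"turn": 0,"claw": 1},
    {"linear": [0,0,-0.024],"turn": 0,"claw": 1},
    {"linear": [0,0,-0.032],"turn": 0,"claw": 1},
    {"linear": [0,0,-0.04],"turn": 0,"claw": 1},
  ],
)

```text
t: 11.18
tool_pos: [597.3, -57.4, 285.1]
orientation: [-1.242, 1.108, -1.138]
wrist_force: [14.0, 4.8, 25.2]
opening: -0.004
```

Run:
```python
from h import *
plan((-45,45,276))
C={n:get_calibration(n) for n in("scene","side")};ims={n:camera(n) for n in C}
big=np.hstack([cv2.resize(ims["scene"][135:225,225:335,::-1],None,fx=3.6,fy=3.6,interpolation=cv2.INTER_CUBIC),cv2.resize(ims["side"][120:210,230:340,::-1],None,fx=3.6,fy=3.6,interpolation=cv2.INTER_CUBIC)])
cv2.imwrite("pics/c7.png",big)
```

```text
t 11.1833 S [ -3.565  48.204 285.143] F [14.003  4.795 25.241] open -0.00414128907700216 q6 1.3603057643197591
toolx yaw in S deg -89.91403029078229
(-45, 45, 276) [ 0.003  0.008 -0.042]
```

Request:
apply_moves(
  increments=[
    {"linear": [0,-0.005,0.015],"turn": 0,"claw": 1},
    {"linear": [0,-0.01,0.03],"turn": 0,"claw": 1},
    {"linear": [0,-0.01,0.03],"turn": 0,"claw": 1},
  ],
)

```text
t: 11.53
tool_pos: [621.3, -54.9, 289.9]
orientation: [-1.256, 1.121, -1.13]
wrist_force: [0.2, -0.1, -0.3]
opening: -0.002
```

Run:
```python
from h import *
plan()
C={n:get_calibration(n) for n in("scene","side")};ims={n:camera(n) for n in C}
f=lambda i:cv2.resize(i[:,:,::-1],(396,324),interpolation=cv2.INTER_CUBIC)
a=cv2.imread('pics/c7.png');a=cv2.resize(a,(792,324))
b=np.hstack([f(ims["scene"][135:225,225:335]),f(ims["side"][120:210,230:340])])
v=np.vstack([a[:270],b[:270]]);cv2.imwrite("pics/c8.png",v);print(v.shape)
```

```text
t 11.5333 S [ 20.535  48.014 289.891] F [ 0.204 -0.148 -0.335] open -0.00210822674530402 q6 1.370589396626131
toolx yaw in S deg -89.94612910552155
(540, 792, 3)
```

View pics/c8.png

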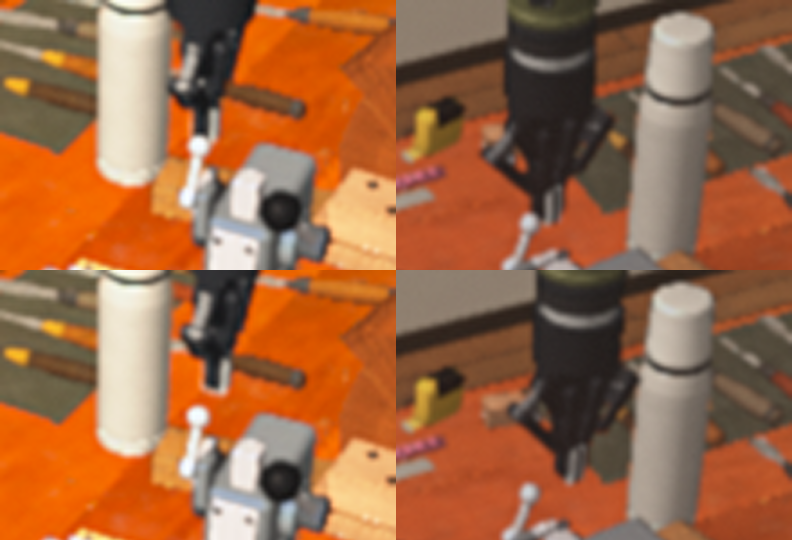

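Run:
```python
from h import *
sc,sd=[get_calibration(n) for n in("scene","side")]
A=lambda u,v:(sc,(225+u/3.6,135+v/3.6));B=lambda u,v:(sd,(230+(u-396)/3.6,120+v/3.6))
for n,a,b in [('tip1 (TCP -3.6,48.2,285.1)',A(207,139),B(550,220)),('ball',A(198,147),B(528,225)),('tip2 (TCP 20.5 48 289.9)',A(217,119),B(572,211)),('ball2',A(197,145),B(529,222)),('leverball',A(280,211),B(529+0,0))]:
    p,e=tri(a,b);print(n,S(p),e)
```

```text
tip1 (TCP -3.6,48.2,285.1) [  1.277  46.58  282.528] 2.9254945668337826
ball [-23.165  45.209 289.199] 0.9038560452645222
tip2 (TCP 20.5 48 289.9) [ 25.129  46.394 285.694] 1.52333658430364
ball2 [-20.892  47.137 289.742] 1.8059804897944114
leverball [-172.909  -78.365  504.212] 218.38725806530476
```

Request:
apply_moves(
  increments=[
    {"linear": [0,0,0],"turn": 0,"claw": 1},
    {"linear": [0.0,0,0],"turn": 0,"claw": 1},
  ],
)

```text
t: 11.8
tool_pos: [617.7, -55.0, 287.3]
orientation: [-1.26, 1.127, -1.126]
wrist_force: [-1.2, 0.5, 0.3]
opening: -0.003
```

Run:
```python
from h import *
plan((-45,46,286))
C={n:get_calibration(n) for n in("scene","side")};ims={n:camera(n) for n in C}
cen={}
for n,(u0,v0) in {"scene":(225+197/3.6,135+145/3.6),"side":(230+133/3.6,120+222/3.6)}.items():
    u,v=int(u0),int(v0);im=ims[n][v-8:v+9,u-8:u+9].astype(int)
    print(n,u,v);print(im.min(2)[::1])
```

```text
t 11.8 S [ 16.933  48.285 287.254] F [-1.22   0.534  0.275] open -0.002919169688151315 q6 1.3705170668062037
toolx yaw in S deg -89.9744160367315
(-45, 46, 286) [ 0.002  0.001 -0.062]
scene 279 175
[[ 89  48   0   0   0   0   0   0  17  88  93  49  33  44  99 162 147]
 [ 87  47   0   0   0   0   0   0  13  84 102  83  67  64 111 166 141]
 [ 83  41   0   0   0   0   0   0   0  68 114 130 124 106 135 182 150]
 [ 80  36   0   0   0   0   0   0   0  27  75 101 107  95 118 148 112]
 [ 80  38   0   0   0   0   0   0   0   0   6  22  35  44  63  71  47]
 [ 80  37   0   0   0   0   0  56  88  87  56  14   0   0  13  17   8]
 [ 79  34   0   0   0   6  91 173 213 207 167  93  21   0   0   2   2]
 [ 79  31   0   0   0  59 177 242 242 241 228 154  59   0   0   0   4]
 [ 74  20   0   0   0  73 203 243 243 243 238 180  81   1   0   0   0]
 [ 69  15   0   0   0  62 181 238 241 242 234 172  80   0   0   0   0]
 [ 69  18   0   0   0  26 123 201 230 226 197 134  53   0   0   0   0]
 [ 76  46  29  16   0   2  75 170 206 181 126  66   8   0   0   0   0]
 [ 83  66  58  48  36  34  87 190 224 172  74   7 
[... 826 characters left out ...]
 44  42  42  45  86 155 196 185 146  92  49  39  40  41  41]
 [ 44  44  44  46  44  55 114 188 204 197 165 111  59  41  42  43  41]
 [ 44  44  45  46  45  58 121 188 200 191 158 108  60  42  42  43  42]
 [ 43  44  46  46  42  51  98 156 175 160 130  89  53  41  43  44  43]
 [ 43  44  45  45  42  47  85 133 144 121  90  63  44  42  43  42  43]
 [ 44  46  45  43  40  51 107 154 138  88  55  42  41  40  43  43  44]
 [ 46  44  44  40  38  61 126 169 135  71  40  37  39  41  42  41  43]
 [ 46  44  43  38  42  80 141 164 121  59  37  38  39  37  39  40  40]
 [ 45  45  42  40  55 110 160 152 102  49  36  36  38  42  49  55  52]
 [ 45  45  42  45  75 136 166 130  71  39  40  55  73  84 100 113  89]]
```

Request:
apply_moves(
  increments=[
    {"linear": [0.002,0.001,-0.006],"turn": 0,"claw": 1},
    {"linear": [0.002,0.001,-0.012],"turn": 0,"claw": 1},
    {"linear": [0.002,0.001,-0.018],"turn": 0,"claw": 1},
  ],
)

```text
t: 12.15
tool_pos: [600.0, -59.1, 286.0]
orientation: [-1.26, 1.127, -1.126]
wrist_force: [0.6, -0.2, -0.2]
opening: -0.002
```

Request:
apply_moves(
  increments=[
    {"linear": [0,0,-0.004],"turn": 0,"claw": 1},
    {"linear": [0,0,-0.008],"turn": 0,"claw": 1},
    {"linear": [0,0,-0.008],"turn": 0,"claw": 1},
  ],
)

```text
t: 12.4
tool_pos: [594.1, -59.7, 287.3]
orientation: [-1.257, 1.123, -1.129]
wrist_force: [3.8, 0.8, -0.3]
opening: 0.0
```

Request:
apply_moves(
  increments=[
    {"linear": [0,0,-0.004],"turn": 0,"claw": 1},
    {"linear": [0,0,-0.008],"turn": 0,"claw": 1},
    {"linear": [0,0,-0.008],"turn": 0,"claw": 1},
  ],
)

```text
t: 12.65
tool_pos: [585.8, -60.7, 287.6]
orientation: [-1.258, 1.124, -1.128]
wrist_force: [-0.0, -0.2, -0.2]
opening: 0.001
```

```bash
cat >> h.py <<'E'
def catch():
    cen=[]
    for n,(u,v) in {"scene":(276,174),"side":(262,181)}.items():
        c=get_calibration(n);im=camera(n)[v-12:v+8,u-16:u+14];m=(im.min(2)>(150 if n=='scene' else 120)).astype(np.uint8)
        # uppermost blob = ball: use rows within 6 px of its top
        k,l,st,ce=cv2.connectedComponentsWithStats(m);print(n,[list(s) for s in st[1:]],(ce[1:]+[u-16,v-12]).round(1).tolist())
E
python3 -c "
from h import *
plan();catch()"
```

```text
t 12.65 S [-15.369  46.17  287.623] F [-0.038 -0.169 -0.158] open 0.0014086642751114996 q6 1.3556847695755097
toolx yaw in S deg -89.951170289753
scene [[np.int32(0), np.int32(0), np.int32(9), np.int32(20), np.int32(154)], [np.int32(16), np.int32(6), np.int32(9), np.int32(14), np.int32(54)]] [[263.4, 171.3], [279.7, 176.7]]
side [[np.int32(15), np.int32(11), np.int32(5), np.int32(9), np.int32(25)], [np.int32(24), np.int32(18), np.int32(4), np.int32(2), np.int32(7)]] [[263.0, 182.7], [271.7, 187.6]]
```

Moving; keep pushing to past the tipping point.

Request:
apply_moves(
  increments=[
    {"linear": [0,0,-0.006],"turn": 0,"claw": 1},
    {"linear": [0,0,-0.012],"turn": 0,"claw": 1},
    {"linear": [0,0,-0.018],"turn": 0,"claw": 1},
    {"linear": [0,0,-0.018],"turn": 0,"claw": 1},
  ],
)

```text
t: 13.08
tool_pos: [565.2, -62.8, 286.0]
orientation: [-1.261, 1.129, -1.126]
wrist_force: [-0.5, -0.6, 0.7]
opening: 0.002
```

```bash
python3 -c "
from h import *
plan();catch()
sc,sd=[get_calibration(n) for n in('scene','side')]
for p in ((-12,45,289),(-48,45,296),(-65,45,288)): print(p,proj(sc,W(X,p)),proj(sd,W(X,p)))"
```

```text
t 13.0833 S [-36.098  46.37  286.032] F [-0.525 -0.607  0.736] open 0.001675312111826248 q6 1.34893363029867
toolx yaw in S deg -89.98212491501718
scene [[np.int32(0), np.int32(0), np.int32(9), np.int32(20), np.int32(152)], [np.int32(11), np.int32(1), np.int32(2), np.int32(2), np.int32(3)], [np.int32(13), np.int32(9), np.int32(10), np.int32(11), np.int32(38)]] [[263.3, 171.6], [271.7, 163.3], [279.1, 178.1]]
side [[np.int32(20), np.int32(13), np.int32(5), np.int32(7), np.int32(21)], [np.int32(7), np.int32(16), np.int32(5), np.int32(4), np.int32(15)]] [[268.2, 185.4], [255.3, 186.7]]
(-12, 45, 289) [281.393 173.816] [269.614 181.568]
(-48, 45, 296) [277.039 178.253] [260.134 183.555]
(-65, 45, 288) [274.763 183.521] [255.512 187.395]
```

Request:
apply_moves(
  increments=[
    {"linear": [0,-0.04,0],"turn": 0,"claw": 1},
    {"linear": [0,-0.08,0],"turn": -7,"claw": 1},
    {"linear": [0,-0.08,-0.03],"turn": -14,"claw": 0.5},
    {"linear": [0.03,-0.08,-0.062],"turn": -21,"claw": 0},
    {"linear": [0.06,-0.08,-0.062],"turn": -28,"claw": -0.5},
  ],
)

```text
t: 13.6
tool_pos: [508.5, -128.0, 368.1]
orientation: [-1.437, 0.752, -0.751]
wrist_force: [-0.7, 0.9, 0.0]
opening: 0.42
```

Request:
apply_moves(
  increments=[
    {"linear": [0,0,0],"turn": -7,"claw": -1},
    {"linear": [0,0,0],"turn": -14,"claw": -1},
    {"linear": [0,0,0],"turn": -21,"claw": -1},
    {"linear": [0,0,0],"turn": -28,"claw": -1},
    {"linear": [0,0,0],"turn": -35,"claw": -1},
  ],
)

```text
t: 14.02
tool_pos: [512.4, -129.2, 366.1]
orientation: [-1.553, 0.279, -0.279]
wrist_force: [0.1, 0.3, -0.9]
opening: 1.003
```

Request:
apply_moves(
  increments=[
    {"linear": [0,0,0],"turn": -7,"claw": -1},
    {"linear": [0,0,0],"turn": -14,"claw": -1},
    {"linear": [0,0,0],"turn": -21,"claw": -1},
    {"linear": [0,0,0],"turn": -27,"claw": -1},
    {"linear": [0,0,0],"turn": -27,"claw": -1},
  ],
)

```text
t: 14.43
tool_pos: [512.4, -128.9, 366.1]
orientation: [-1.569, -0.087, 0.087]
wrist_force: [-0.3, 0.1, 0.3]
opening: 1.001
```

Run:
```python
from h import *
plan((-100,-53,366),(-100,-53,290))
c=get_calibration('wrist')
im=camera('wrist')[:,:,::-1].copy()
cv2.imwrite('pics/w3.png',im)
# dark ball blob
u=proj(c,W(X,(-100,-53,313)));print('pred ball px',u)
C={n:get_calibration(n) for n in("scene","side")};r={}
for n in C:
    p=proj(C[n],W(X,(-100,-53,313)));a,b=p.round().astype(int);i=camera(n)[b-11:b+12,a-11:a+12]
    m=(i.max(2)<70).astype(np.uint8);k,l,st,ce=cv2.connectedComponentsWithStats(m);j=1+np.argmax(st[1:,4]);r[n]=ce[j]+[a-11,b-11];print(n,p,r[n],st[j])
p,e=tri((C['scene'],r['scene']),(C['side'],r['side']));print(S(p),e)
```

```text
t 14.4333 S [-95.865 -13.501 366.136] F [-0.252  0.061  0.274] open 1.0011511401154392 q6 -0.35775273357387466
toolx yaw in S deg 0.013556693155409985
(-100, -53, 366) [-0.004  0.    -0.039]
(-100, -53, 290) [-0.004  0.076 -0.04 ]
pred ball px [203.352 208.831]
scene [302.888 192.018] [302.951 193.233] [  6   7  12  12 103]
side [264.114 202.408] [264.534 202.557] [ 7  6 10 11 88]
[-98.457 -52.6   309.434] 3.12618484485366
```

Request:
apply_moves(
  increments=[
    {"linear": [-0.004,0,-0.02],"turn": 0,"claw": -1},
    {"linear": [-0.004,0,-0.039],"turn": 0,"claw": -1},
    {"linear": [-0.004,0,-0.039],"turn": 0,"claw": -1},
    {"linear": [-0.004,0.02,-0.039],"turn": 0,"claw": -1},
    {"linear": [-0.004,0.04,-0.039],"turn": 0,"claw": -1},
  ],
)

```text
t: 15.0
tool_pos: [513.5, -168.4, 326.8]
orientation: [-1.57, -0.087, 0.082]
wrist_force: [-0.5, 0.2, 0.6]
opening: 0.999
```

Request:
apply_moves(
  increments=[
    {"linear": [0,0.018,0],"turn": 0,"claw": -1},
    {"linear": [0,0.036,0],"turn": 0,"claw": -1},
    {"linear": [0,0.036,0],"turn": 0,"claw": -1},
  ],
)

```text
t: 15.25
tool_pos: [510.5, -167.0, 286.6]
orientation: [-1.566, -0.08, 0.09]
wrist_force: [-1.4, 0.3, 0.2]
opening: 1.003
```

Run:
```python
from h import *
plan((-100,-53,290))
w=camera('wrist')[:,:,::-1]
cr=lambda n,u0,v0:cv2.resize(camera(n)[v0:v0+75,u0:u0+75,::-1],(300,300),interpolation=cv2.INTER_CUBIC)
v=np.hstack([np.vstack([cr('scene',265,140),cr('side',230,150)]),np.vstack([cv2.resize(w[60:384],(490,310)),np.zeros((290,490,3),np.uint8)])])
cv2.imwrite('pics/c9.png',v);print(v.shape)
```

```text
t 15.25 S [-101.979  -51.092  286.629] F [-1.387  0.281  0.178] open 1.0032462712150594 q6 -0.4248145516706727
toolx yaw in S deg -0.1442598036892345
(-100, -53, 290) [ 0.002 -0.003 -0.002]
(600, 790, 3)
```

View pics/c9.png

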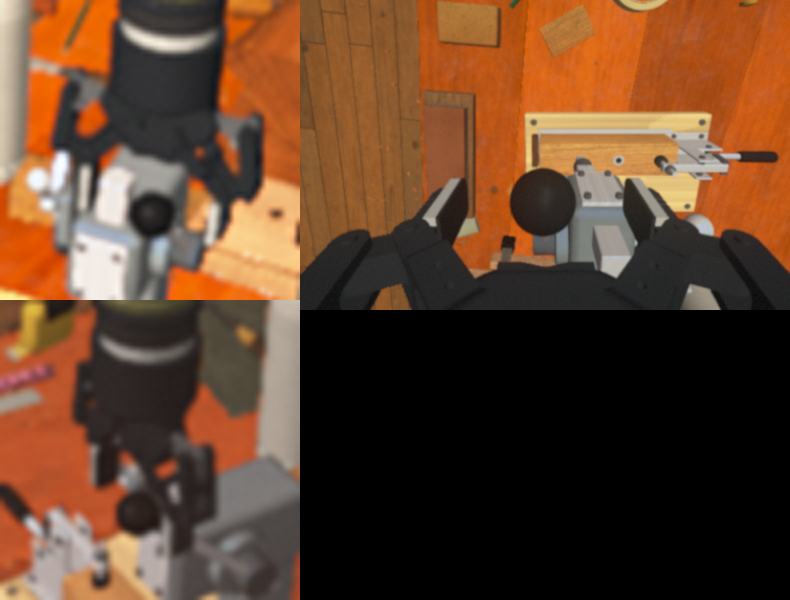

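Request:
apply_moves(
  increments=[
    {"linear": [0,0.005,0],"turn": 0,"claw": -1},
    {"linear": [0,0.01,0],"turn": 0,"claw": -1},
    {"linear": [0,0.01,0],"turn": 0,"claw": 1},
    {"linear": [0,0.01,0],"turn": 0,"claw": 1},
    {"linear": [0,0.01,0],"turn": 0,"claw": 1},
  ],
  newtons=60,
)

```text
t: 15.82
tool_pos: [512.7, -168.2, 280.4]
orientation: [-1.569, -0.086, 0.086]
wrist_force: [0.6, 0.6, 0.6]
opening: 0.603
```

Request:
apply_moves(
  increments=[
    {"linear": [0,0,0],"turn": 0,"claw": 1},
    {"linear": [0,0,0],"turn": 0,"claw": 1},
    {"linear": [0,0,0],"turn": 0,"claw": 1},
    {"linear": [0,0,0],"turn": 0,"claw": 1},
  ],
)

```text
t: 16.15
tool_pos: [512.8, -168.4, 280.7]
orientation: [-1.57, -0.087, 0.085]
wrist_force: [-0.7, -0.5, 3.2]
opening: 0.372
```

Run:
```python
from h import *
o=get_obs();p=S(o['tool_pos'])
# ball offset relative to TCP assumed constant: ball(0)=(-100,-53,313)
off=np.array([-100,-53,313])-p;print(off,o['wrist_torque'])
pts=[]
for th in (0.05,0.1,0.2,0.3,0.4,0.5,0.6,0.7,0.8,0.86,0.91):
    a=np.pi/4-th; pts.append(tuple(np.round([p[0]+13-160*np.cos(a)+100,p[1],p[2]+200+160*np.sin(a)-313],1)))
plan(*pts)
```

```text
[-0.121 -0.286 32.284] [-0.054  0.098 -0.033]
t 16.15 S [-99.879 -52.714 280.716] F [-0.739 -0.453  3.189] open 0.37160017733627604 q6 -0.426468337576746
toolx yaw in S deg -0.09117245479388136
(np.float64(-105.5), np.float64(-52.7), np.float64(275.1)) [-0.006  0.006  0.   ]
(np.float64(-110.7), np.float64(-52.7), np.float64(269.0)) [-0.011  0.012  0.   ]
(np.float64(-120.2), np.float64(-52.7), np.float64(256.1)) [-0.02   0.025 -0.   ]
(np.float64(-128.4), np.float64(-52.7), np.float64(242.4)) [-0.029  0.038 -0.   ]
(np.float64(-135.1), np.float64(-52.7), np.float64(227.9)) [-0.035  0.053 -0.   ]
(np.float64(-140.4), np.float64(-52.7), np.float64(212.8)) [-0.041  0.068 -0.   ]
(np.float64(-144.1), np.float64(-52.7), np.float64(197.2)) [-0.044  0.083 -0.   ]
(np.float64(-146.3), np.float64(-52.7), np.float64(181.4)) [-0.046  0.099  0.   ]
(np.float64(-146.9), np.float64(-52.7), np.float64(165.4)) [-0.047  0.115  0.   ]
(np.float64(-146.4), np.float64(-52.7), np.float64(155.8)) [-0.047  0.125  0.   ]
(np.float64(-145.6), np.float64(-52.7), np.float64(147.8)) [-0.046  0.133  0.   ]
```

Request:
apply_moves(
  increments=[
    {"linear": [0,0,0],"turn": 0,"claw": 0},
    {"linear": [0,0,0],"turn": 0,"claw": 0},
    {"linear": [0,0.007,0],"turn": 0,"claw": 0},
    {"linear": [0,0.014,0],"turn": 0,"claw": 0},
    {"linear": [0,0.014,0],"turn": 0,"claw": 0},
  ],
)

```text
t: 16.57
tool_pos: [511.6, -167.7, 264.1]
orientation: [-1.568, -0.084, 0.089]
wrist_force: [0.3, -0.5, 0.1]
opening: 0.502
```

Request:
apply_moves(
  increments=[
    {"linear": [0,0,0],"turn": 0,"claw": 1},
    {"linear": [0,0,0],"turn": 0,"claw": 1},
    {"linear": [0,0,0],"turn": 0,"claw": 1},
    {"linear": [0,0,0],"turn": 0,"claw": 1},
  ],
)

```text
t: 16.9
tool_pos: [512.0, -168.3, 265.5]
orientation: [-1.569, -0.084, 0.087]
wrist_force: [-0.9, -2.4, -5.3]
opening: 0.338
```

```bash
python3 -c "
from h import *
plan()"
```

```text
t 16.9 S [-100.646  -52.563  265.545] F [-0.855 -2.385 -5.311] open 0.33772452750614285 q6 -0.4264843058253841
toolx yaw in S deg -0.09459587239052501
```

Request:
apply_moves(
  increments=[
    {"linear": [0,0,0],"turn": 0,"claw": 0},
    {"linear": [0,0,0],"turn": 0,"claw": 0},
    {"linear": [0,-0.006,0],"turn": 0,"claw": 0},
    {"linear": [0,-0.012,0],"turn": 0,"claw": 0},
    {"linear": [0,-0.012,0],"turn": 0,"claw": 0},
  ],
)

```text
t: 17.32
tool_pos: [513.7, -168.3, 280.4]
orientation: [-1.57, -0.089, 0.083]
wrist_force: [0.9, -0.4, 1.0]
opening: 0.5
```

Request:
apply_moves(
  increments=[
    {"linear": [0,0,0],"turn": 0,"claw": 1},
    {"linear": [0,0,0],"turn": 0,"claw": 1},
    {"linear": [0,0,0],"turn": 0,"claw": 1},
    {"linear": [0,0,0],"turn": 0,"claw": 1},
  ],
)

```text
t: 17.65
tool_pos: [512.5, -168.4, 278.8]
orientation: [-1.57, -0.086, 0.086]
wrist_force: [-2.3, -0.7, 5.1]
opening: 0.368
```

Run:
```python
from h import *
plan()
C={n:get_calibration(n) for n in("scene","side")}
for n in C:
    a,b=proj(C[n],W(X,(-100,-53,313))).round().astype(int);i=camera(n)[b-20:b+21,a-20:a+21]
    cv2.imwrite(f'pics/l_{n}.png',i); print(n,a,b);print((i.max(2)[::2,::1]//26).astype(str).tolist() and '\n'.join(''.join(str(min(9,v//26)) for v in r) for r in i.max(2)))
```

```text
t 17.65 S [-100.177  -52.73   278.831] F [-2.323 -0.662  5.112] open 0.36839556065197543 q6 -0.4265648492922007
toolx yaw in S deg -0.08886770836268008
scene 303 192
21244445532222211112111111111112221123677
21244335653222221111222221122222222123677
22222224775222221111222111111222222123566
31111113686422221111222211111222221123445
31111112577521111112222121111222221224444
42111111478631111122222222111222123444444
53221111367631111122222121111221246765444
64221112256422211112221111111211468975443
54221111134321111111111111111112589985432
53221111123222111222221121111113799985432
43222111112222112455432212111113899985322
43211111111121113566654321111114899985321
43212111111111124666665422111115899974211
43211111112111135666666532111115999963222
54212233211221135666666532111115999742214
54222466421111125665566532111113787522226
43224578742111113443344432111112343221258
42234689963221111211112322111111112222489
32345689973343111111111112221111122213799
33455689974564211111111111121111221125999
33456689974675211122111111211111211258999
34566689974785211122111112221123322589999
3456668997
[... 1822 characters left out ...]
6421111234211111122334444444
77777655667776522211234321111233444444444
67777765566666556532245321112344444444333
56667776656667788876545321112344444433333
45567777666678889998754321112344444443333
55567777766678888999854321112444444444333
66666777765567888889854321123443334444444
66666777764446888888754321233443333344444
66666777764346888888765333454433323333444
66666777776546888888765555664433333323344
66666777777656888888666667764433333223444
76666777766545788887556777764433333223444
77777777644435778887556777764433332323344
77788887633324677888767777764433322223343
77788888631125777788887777664433333222333
77778888743346777778888766654433333222233
77777888765667777777888765554433322222333
```

Request:
apply_moves(
  increments=[
    {"linear": [-0.006,0.006,0],"turn": 0,"claw": 1},
    {"linear": [-0.011,0.012,0],"turn": 0,"claw": 1},
    {"linear": [-0.016,0.018,0],"turn": 0,"claw": 1},
    {"linear": [-0.02,0.025,0],"turn": 0,"claw": 1},
    {"linear": [-0.025,0.031,0],"turn": 0,"claw": 1},
  ],
)

```text
t: 18.17
tool_pos: [490.0, -170.8, 247.7]
orientation: [-1.569, -0.091, 0.082]
wrist_force: [9.1, 1.9, 1.5]
opening: 0.372
```

```bash
cat >> h.py <<'E'
def lever():
    # theta of lever from dark ball visible in scene (weak) : print predicted ball pixel vs dark blob
    for n in("scene","side"):
        c=get_calibration(n);im=camera(n)
        cv2.imwrite(f'pics/lv_{n}.png',im[:,:,::-1])
E
python3 - <<'E'
from h import *
plan()
c=get_calibration('wrist');im=camera('wrist');g=im.max(2)
cv2.imwrite('pics/w5.png',im[:,:,::-1])
for th in (0,.1,.2,.25,.3): 
    a=np.pi/4-th;print(th,proj(c,W(X,(13-160*np.cos(a),-53,200+160*np.sin(a)))))
print('\n'.join(''.join(str(min(9,v//26)) for v in r) for r in g[150:310:5,180:330:2]))
E
```

```text
t 18.1667 S [-122.808  -52.578  247.664] F [9.086 1.928 1.457] open 0.37219089910474007 q6 -0.4468857044613754
toolx yaw in S deg -0.05210721800612368
0 [252.958 381.064]
0.1 [253.157 334.444]
0.2 [253.361 295.011]
0.25 [253.463 277.971]
0.3 [253.563 262.648]
777777777777777777777777776888888888888888888888888888888888888888888888888
777777777777777777777777777888888888888888888888888888888888888888888888888
777777777777777777777776768888888888888888888888888888888888888888888888888
777777777777777777777777778888888888888888888888888888888888888888888888888
777777777777777777777777778888888888888888888888888888888888888888888888888
677777777777777777777777768888888888888888888888888888888888888888888888888
677777777777777777777777778888888888888888888888888888888888888888888888888
677777777777777777777777788888888888888888888888888888888888888888888888888
677777777777777777777777788888888888888888888888888888888888888888888888888
677777777777777777777777788888888888888888888888888888888888888888888888888
677777777777777777777777788799999999999999999999999999999999999999999999999
6777
[... 891 characters left out ...]
6666422222788888
577667631221256666521111111111111111122222222111111111111246666632222278888
577776322212245677421111111111111111222222221111111111111236776432222223467
564211111111121247421111111111111111122222111111111111111237622121222222223
541121112211111111121111111111111111111111111111111111111221121111112221222
111111111111111111121111111111111111111111111111111111111211111111121122221
111111111111111111111111111111111111111111111111111111111211111111111111111
111111111111111111121144111111111111111111111111111111211211111111111112121
111111111111111111121278841111111111111111111111111123311111111111111111111
111111111111111111121478888741111111111111111111222222321211111111111111111
```

Request:
apply_moves(
  increments=[
    {"linear": [-0.003,0.007,0],"turn": 0,"claw": 1},
    {"linear": [-0.006,0.014,0],"turn": 0,"claw": 1},
    {"linear": [-0.009,0.022,0],"turn": 0,"claw": 1},
    {"linear": [-0.012,0.03,0],"turn": 0,"claw": 1},
    {"linear": [-0.014,0.037,0],"turn": 0,"claw": 1},
  ],
)

```text
t: 18.63
tool_pos: [476.0, -172.4, 211.3]
orientation: [-1.569, -0.091, 0.082]
wrist_force: [2.5, 1.8, 9.4]
opening: 0.372
```

Request:
apply_moves(
  increments=[
    {"linear": [-0.002,0.008,0],"turn": 0,"claw": 1},
    {"linear": [-0.004,0.015,0],"turn": 0,"claw": 1},
    {"linear": [-0.005,0.023,0],"turn": 0,"claw": 1},
    {"linear": [-0.006,0.031,0],"turn": 0,"claw": 1},
  ],
)

```text
t: 18.97
tool_pos: [470.3, -173.0, 180.5]
orientation: [-1.569, -0.091, 0.082]
wrist_force: [3.0, 1.5, 9.3]
opening: 0.368
```

Run:
```python
from h import *
plan()
p=S(get_obs()['tool_pos'])
b=p+[0,0,313-279.5];print('ball est',b,'radius',np.hypot(b[0]-13,b[2]-200),'theta',np.pi/4-np.arctan2(b[2]-200,13-b[0]))
```

```text
t 18.9667 S [-142.644  -52.653  180.514] F [2.995 1.528 9.319] open 0.3683184966541381 q6 -0.4638037147419605
toolx yaw in S deg -0.06334581840658751
ball est [-142.644  -52.653  214.014] radius 156.2735522834522 theta 0.6956013598775347
```

Request:
apply_moves(
  increments=[
    {"linear": [-0.001,0.007,0],"turn": 0,"claw": 1},
    {"linear": [-0.001,0.014,0],"turn": 0,"claw": 1},
    {"linear": [-0.001,0.021,0],"turn": 0,"claw": 1},
    {"linear": [0,0.028,0],"turn": 0,"claw": 1},
    {"linear": [0,0.028,0],"turn": 0,"claw": 1},
  ],
)

```text
t: 19.38
tool_pos: [466.2, -173.3, 150.4]
orientation: [-1.57, -0.083, 0.089]
wrist_force: [-3.6, -1.9, 7.3]
opening: 0.369
```

Request:
apply_moves(
  increments=[
    {"linear": [0,0.002,0],"turn": 0,"claw": 1},
    {"linear": [0.001,0.004,0],"turn": 0,"claw": 1},
    {"linear": [0.001,0.004,0],"turn": 0,"claw": 1},
  ],
)

```text
t: 19.63
tool_pos: [466.4, -173.3, 146.9]
orientation: [-1.57, -0.083, 0.09]
wrist_force: [-6.0, -3.1, 8.6]
opening: 0.373
```

Request:
apply_moves(
  increments=[
    {"linear": [0,0.001,0],"turn": 0,"claw": 1},
    {"linear": [0,0.002,0],"turn": 0,"claw": 1},
    {"linear": [0,0.002,0],"turn": 0,"claw": 1},
  ],
)

```text
t: 19.88
tool_pos: [466.7, -173.3, 145.1]
orientation: [-1.57, -0.083, 0.089]
wrist_force: [-5.6, -2.1, 8.5]
opening: 0.365
```

Request:
apply_moves(
  increments=[
    {"linear": [-0.001,0.001,0],"turn": 0,"claw": 1},
    {"linear": [-0.001,0.002,0],"turn": 0,"claw": 1},
    {"linear": [-0.001,0.003,0],"turn": 0,"claw": 1},
    {"linear": [-0.001,0.003,0],"turn": 0,"claw": 1},
  ],
)

```text
t: 20.22
tool_pos: [467.0, -173.3, 142.6]
orientation: [-1.57, -0.085, 0.087]
wrist_force: [-3.6, -0.3, 9.1]
opening: 0.369
```

Request:
apply_moves(
  increments=[
    {"linear": [0,0.001,0],"turn": 0,"claw": 1},
    {"linear": [0,0.002,0],"turn": 0,"claw": 1},
    {"linear": [0,0.003,0],"turn": 0,"claw": 1},
    {"linear": [0,0.003,0],"turn": 0,"claw": 1},
  ],
)

```text
t: 20.55
tool_pos: [467.4, -173.3, 139.7]
orientation: [-1.57, -0.086, 0.087]
wrist_force: [-3.2, 0.3, 9.9]
opening: 0.363
```

Run:
```python
from h import *
plan()
C={n:get_calibration(n) for n in("scene","side")}
for n in C:
    q=[proj(C[n],W(X,p)).round(1).tolist() for p in((-20,0,95),(-20,0,75.5),(-20,-13,75.5))];print(n,q)
    u,v=np.array(q[1]).round().astype(int);i=camera(n)
    print('\n'.join(' '.join('%3d'%v for v in r) for r in i[v-14:v+7,u-7:u+8].mean(2).astype(int)))
```

```text
t 20.55 S [-145.529  -52.565  139.748] F [-3.19   0.299  9.884] open 0.3630705106936579 q6 -0.46440969843325525
toolx yaw in S deg -0.06235474315215113
scene [[290.5, 227.2], [290.1, 231.6], [293.8, 232.7]]
 48  51  52  52  51  50  52  53  52  51  51  51  50  50  49
 60  51  50  50  48  48  50  50  52  52  52  51  51  50  48
107  63  48  50  47  43  44  48  48  51  52  52  51  50  48
150  82  47  49  47  46  46  46  45  44  49  50  49  49  49
140  91  55  49  49  50  50  44  42  43  49  50  47  44  45
128 119  79  53  50  52  51  46  44  45  50  51  49  46  45
124 144 110  62  48  50  52  47  44  49  52  53  50  47  47
101 143 128  76  47  47  48  45  46  51  52  51  52  51  52
 75 128 134  91  54  46  44  42  47  49  51  51  52  51  52
 58  98 109  83  55  48  45  42  47  51  50  51  52  52  52
 49  71  81  68  53  49  47  46  46  47  47  49  50  51  53
 48  56  61  55  51  49  49  69  92  82  57  52  51  51  47
 47  48  52  51  50  45  57 119 167 146  89  73  75  61  50
 46  49  52  54  51  43  53 103 140 122  86  96 110  84  55
 47  49  51  52  49  40  45  78  94  79  60  68  79  
[... 980 characters left out ...]
 178 173 148 116 111 111 106 107 126 142
115 132 143 155 169 177 170 143 114 110 110 104 104 132 151
 91 127 142 142 144 162 166 141 116 110 105 101 111 130 139
 69 114 138 128 112 131 148 134 111  99  91 101 128 134 125
 58 104 139 127  93  93 114 111  92  76  70 101 136 140 128
 51  98 137 129  90  75  82  82  67  54  62 103 139 145 138
 64 111 139 132 100  76  68  64  55  52  73 114 142 145 142
 97 135 144 137 116  89  72  65  62  70  98 130 145 146 143
130 155 153 145 133 114  98  97  97 109 126 142 146 146 145
144 161 161 153 145 137 130 131 133 137 141 143 145 146 146
145 153 160 161 152 146 143 145 146 143 142 141 142 145 145
142 145 151 158 156 150 146 145 146 146 142 139 139 143 144
```

Run:
```python
from h import *
plan()
im=camera('wrist');cv2.imwrite('pics/w6.png',im[:,:,::-1])
for n in('pics/w5.png','pics/w6.png'):
    g=cv2.imread(n).max(2)
    print(n);print('\n'.join(''.join(str(min(9,v//26)) for v in r) for r in g[215:290:3,200:316:2]))
C=get_calibration('wrist')
for z in (180,175,172): print(z,proj(C,W(X,(13-np.sqrt(160**2-(200-z)**2),-53,z))))
```

```text
t 20.65 S [-145.517  -52.559  139.835] F [-3.78  -0.509  9.656] open 0.3688068446493177 q6 -0.46441555927314826
toolx yaw in S deg -0.059594199799836545
pics/w5.png
7777777777777788878888888777777777777777777777777777777777
7777777777777788888888888777777777777777777787777777778777
7777777777777788888888444667677777777777777777777777777777
7777777777777788888997444667777777777777777777777777777777
7777777777777788888886444577777777777777777777777777777777
7777777777777888888996444577777777777777777777777777777777
7777777777777788878997444577777777777788888777777778888887
7777777766664368888997433344445567887888887446666788888888
7777777666663258888984222222222222246888887225666678888778
7777777666652158875321112112222212112247887224666678888888
7753335666632158621112121211221112121122587223566653335788
6322235666521133111111111111211122212211135112566664222257
3222246666421111111111111111112111211111111112366665222226
2222366666311111111111112211222211122111111111256666422223
2222466665211111111111111122222222111111111111246666522222
22235666642111111111111111222222221211111111111356
[... 1392 characters left out ...]
12111111121111122222212211122111246666522222
2222566664211111111111211111212112222111211111136666632222
2224666663211111111111111111211121221211111111125666652222
2225666652111111111111111211111211111121111111124666663222
2235666642111111111111111111111111211111111111123666654222
2222236752111111111111111112222121211111111111124774222222
2112224752111111111111111111222222221111111111124752222222
2122212321111111111111111112222222222111111111112321222122
2111111111111111111111111112222222221111111111111112222212
1111111111111111111111111112222222221111111111111112221222
1121111111111111111111111111222221111111111111111111111222
180 [253.292 288.703]
175 [253.412 283.371]
172 [253.48  280.505]
```

Run:
```python
from h import *
for n in('side','scene'):
    a=cv2.imread(f'pics/{n}0.png');b=camera(n)[:,:,::-1].copy();c=get_calibration(n)
    u,v=proj(c,W(X,(-20,0,95)))
    u,v=int(round(u)),int(round(v))
    for (x0,x1,y0,y1) in ((-4,5,-9,0),(-5,6,-11,-1),(-4,5,-9,2)):
        t=cv2.resize(a[v+y0:v+y1,u+x0:u+x1],None,fx=8,fy=8,interpolation=cv2.INTER_CUBIC)
        s=cv2.resize(b[v+y0-3:v+y1+9,u+x0-3:u+x1+4],None,fx=8,fy=8,interpolation=cv2.INTER_CUBIC)
        r=cv2.matchTemplate(s,t,cv2.TM_CCOEFF_NORMED);_,m,_,l=cv2.minMaxLoc(r);print(n,m,np.array(l)/8-3)
    for z in(95,85,78,75.5): print(z,proj(c,W(X,(-20,0,z))))
```

```text
side 0.9030742645263672 [-0.25  4.5 ]
side 0.7353333830833435 [-0.875 -1.375]
side 0.9252327084541321 [-0.25   4.375]
95 [273.289 235.224]
85 [273.17  237.353]
78 [273.087 238.832]
75.5 [273.058 239.358]
scene 0.5813350081443787 [ 3.625 -3.   ]
scene 0.47859588265419006 [ 4. -3.]
scene 0.5232144594192505 [2.75  7.625]
95 [290.45  227.183]
85 [290.259 229.45 ]
78 [290.127 231.025]
75.5 [290.079 231.585]
```

Request:
apply_moves(
  increments=[
    {"linear": [0,0,0],"turn": 0,"claw": 1},
    {"linear": [0,0,0],"turn": 0,"claw": 1},
    {"linear": [0,0.001,0],"turn": 0,"claw": 1},
    {"linear": [0,0.002,0],"turn": 0,"claw": 1},
    {"linear": [0,0.002,0],"turn": 0,"claw": 1},
  ],
  newtons=110,
)

```text
t: 21.22
tool_pos: [467.7, -173.3, 138.8]
orientation: [-1.57, -0.087, 0.086]
wrist_force: [-5.0, 0.6, 16.6]
opening: 0.357
```

Request:
apply_moves(
  increments=[
    {"linear": [0,0.001,0],"turn": 0,"claw": 1},
    {"linear": [0,0.002,0],"turn": 0,"claw": 1},
    {"linear": [0,0.002,0],"turn": 0,"claw": 1},
  ],
)

```text
t: 21.47
tool_pos: [467.9, -173.3, 137.8]
orientation: [-1.57, -0.088, 0.085]
wrist_force: [-6.2, 1.2, 22.1]
opening: 0.352
```

Request:
apply_moves(
  increments=[
    {"linear": [-0.001,-0.001,0],"turn": 0,"claw": 1},
    {"linear": [-0.001,-0.001,0],"turn": 0,"claw": 1},
    {"linear": [-0.001,-0.001,0],"turn": 0,"claw": 1},
    {"linear": [-0.001,-0.001,0],"turn": 0,"claw": 1},
    {"linear": [-0.001,-0.001,0],"turn": 0,"claw": 1},
  ],
)

```text
t: 21.88
tool_pos: [467.8, -173.3, 138.5]
orientation: [-1.57, -0.089, 0.084]
wrist_force: [-2.5, 1.0, 16.8]
opening: 0.357
```

Request:
apply_moves(
  increments=[
    {"linear": [0,0,0],"turn": 0,"claw": 1},
    {"linear": [0,0,0],"turn": 0,"claw": 1},
    {"linear": [0,0,0],"turn": 0,"claw": 1},
    {"linear": [0,0,0],"turn": 0,"claw": 1},
    {"linear": [0,0,0],"turn": 0,"claw": 1},
  ],
)

```text
t: 22.3
tool_pos: [467.8, -173.3, 138.5]
orientation: [-1.57, -0.089, 0.084]
wrist_force: [-3.3, 1.9, 17.9]
opening: 0.36
```

Run:
```python
from h import *
plan()
n='side';a=cv2.imread('pics/side0.png');b=camera(n)[:,:,::-1].copy();c=get_calibration(n)
u,v=[int(round(q)) for q in proj(c,W(X,(-20,0,95)))]
t=cv2.resize(a[v-9:v+2,u-4:u+5],None,fx=8,fy=8,interpolation=cv2.INTER_CUBIC)
s=cv2.resize(b[v-12:v+11,u-7:u+9],None,fx=8,fy=8,interpolation=cv2.INTER_CUBIC)
print(cv2.minMaxLoc(cv2.matchTemplate(s,t,cv2.TM_CCOEFF_NORMED)))
# clamp handle & catch
C={k:get_calibration(k) for k in("scene","side")};cen={}
for k,(u0,u1,v0,v1) in {"scene":(200,240,195,225),"side":(222,246,182,212)}.items():
    im=camera(k)[v0:v1,u0:u1];m=(im.max(2)<60).astype(np.uint8);q,l,st,ce=cv2.connectedComponentsWithStats(m);i=1+np.argmax(st[1:,4]);cen[k]=ce[i]+[u0,v0]
print('grip',S(tri((C["scene"],cen["scene"]),(C["side"],cen["side"]))[0]))
catch()
```

```text
t 22.3 S [-145.143  -52.643  138.51 ] F [-3.302  1.859 17.915] open 0.3595890099147869 q6 -0.46537490504316176
toolx yaw in S deg -0.04088483871094063
(-0.5443236231803894, 0.9277715086936951, (56, 96), (22, 59))
grip [ 48.938 305.066 -20.893]
scene [[np.int32(0), np.int32(0), np.int32(9), np.int32(20), np.int32(154)], [np.int32(18), np.int32(13), np.int32(5), np.int32(7), np.int32(25)]] [[263.4, 171.3], [280.1, 178.2]]
side [[np.int32(19), np.int32(13), np.int32(6), np.int32(7), np.int32(22)]] [[267.8, 185.4]]
```

```bash
python3 -c "
from cell import *
print(close_job()); o=get_obs(); print(o['t'],o['wrist_force'],o['opening'])"
```

```text
the job is handed in; nothing more can be done
None
the job is handed in; nothing more can be done
```

I clamped the block, flipped the catch, then gripped the lever's ball and pulled it down, and handed the job in at about 22 s. The gripper was still holding the ball down with the ram pressed on the bush.

**Last checks**
- **Clamp:** The handle met a hard stop, with the force rising to 17 N. Just after I let go, the images showed it horizontal at about z 58.
- **Catch:** The side image put its ball within 1 px of the flipped position.
- **Ram:** By image matching it had moved down about 20 to 21 mm, against the 20 mm expected. The downward push held steady at about 18 N. I did not see the bush top itself, so "flush" rests on the ram travel and the stop force.

**Problems and disagreements**
- The first swing at the clamp handle passed above it. The next pushed it only to about 1.45 rad, so I repeated it to the stop.
- The first push on the catch jammed under the fingers and reached about 29 N at the wrist. I backed off and redid it higher up.
- With the fingers shut, the tips seemed to be level with the reported TCP rather than 22 mm ahead of it.
- The pads slipped about 5 to 7 mm down the ball near the end, so I raised the grip to 110 N. The hold was then steady.
- A final automatic re-check of the clamp handle gave a nonsense position, probably because the gripper was in the way. I did not measure the clamp again after that.
- I did not measure the other things on the table at the end. I never knowingly touched any of them.

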